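Load the three-place stirrer, cover the samples and set the faders

ROBOT

A 7-joint arm with a two-finger parallel gripper is mounted at the origin on the work surface. World frame = base frame: x ahead of the robot, y to its left, z up, the work surface at z = 0. Lengths are in m, angles in rad, forces in N, time in s.
With the tool pointing down it reaches from about 0.4 to 0.9 m from the base axis. Payload 5.5 kg.
Tool frame: the origin (TCP) lies midway between the tips of the shut fingers; the grasp point (between the pads) lies 19 mm behind it; z points along the fingers, y is the direction in which the jaws open and shut (so a half turn about z gives the same grasp; the last joint's range is limited). The gripper opens to 85 mm and grips with 20 to 120 N. Pads are 22 mm wide; open, the fingers measure 114 mm over their backs; the gripper's body (76 mm by 85 mm) begins 54 mm behind the grasp point. The pads swing forward as they close: fully open they stand 13 mm farther back than shut.
Start: joints at [-1.018, 0.501, -0.427, 1.55, 0.221, 1.138, -0.21], TCP at [0.186, 0.623, 0.231] pointing down, gripper open.
Joint ranges: [-2.88, 2.88], [-0.31, 2.03], [-1.54, 1.56], [0.2, 2.42], [-1.41, 4.55], [0.19, 2.02], [-2.57, 2.57]. Speed limits (rad/s): [2.57, 2.57, 3.14, 3.14, 3.14, 3.14, 3.14].

INTERFACE

Orientations are given as a rotation vector (axis times angle).
In Python, from plant import robot gives the robot as it stands. The module is installed in compiled form; this text tells all that it offers.
- The arm moves only by the shell command python3 -m pendant 'ROWS' [FORCE]. ROWS is JSON, a list of rows, each a list of 3 entries, a list of its own where there are three numbers: the shift along the world's x, y, z in m, then the turn, a rotation vector about the world's x, y, z in rad, then the opening, from -1 (shut) to 1 (fully open). In form: [[[x, y, z], [rx, ry, rz], gripper], ...]. A call has 1 to 8 rows; each row shifts and turns the pose as measured when the row begins; what a row does not reach is not made up. A row lasts 1/10 s, in which the tool goes at most 50 mm and 8.59 degrees, less where a joint would pass 70% of its speed; a pose out of reach is approached as far as the arm can. A call is refused whole if a number of a shift passes 0.05 or a number of a turn 0.15, either way. A call with a gripper value outside its range is refused whole. The fingers move at their own pace and stop on an object; FORCE is the grip in N (left out, the last holds). Time passes only in rows, so rows that do not move let the fingers close. It gives the time, the measured TCP pose, the force and the opening at its end, in the units of the state.
- robot.get_state(): the state, without advancing time (a new reading comes with each control period).
- robot.read_camera(name): name is "scene" or "top" or "wrist"; returns a dict with "img" (384x512x3 uint8, red, green, blue), "mtx" (3x3 intrinsics, pixels), "k1" (the pictures are not rectified: a ray, as slopes to the right and down, at radius r is drawn at 1 + k1 r^2 times it, then the intrinsics apply), "rvec" (rotation vector, rad) and "tvec" (3), from world to camera coordinates, as OpenCV has them. Camera axes: x right, y down, z forward; pixel columns grow to the right and rows downward; lengths in m; the calibration is good to about 2 mm. A picture is of the moment at which its call begins. There is no depth.
- robot.close_job(): hands the job in, once; it reports no verdict.
The state is a dict: "clock": time; "q": joint angles; "qvel": joint speeds; "effort": joint torques, N m; "ee_pos": TCP position; "ee_rot": TCP orientation; "force": force on the tool from outside, world axes, zero at the start; "wrist_torque": the same for the moment, N m; "opening": finger opening in m.
Only numpy, scipy, OpenCV 4.12 (cv2) and the standard library are available. Lean on these libraries where they do the work, as an engineer would, in place of code of your own. Each camera call takes 0.05 s, during which the arm holds its last target.

TASK

Stop the stirrer first by sliding the black speed fader fully back to its zero stop (red dot) while the plate is still empty. Then stand each sample jar that is there on a circle of its own on the stirrer and set the cover of the jar's colour on it, seated and level. Only then slide the speed fader up to its yellow mark; the red heat fader must end at its yellow mark too. Do not knock over the white bottle with the red cap.

Things in the scene. Friction and masses are not known exactly. Their poses are not given: they have to be found in the camera images.
- stirrer: three-place stirrer: flat white box 130 x 350 x 45 mm, long along its y, with three grey circles on its top; origin under its centre on the bench, top face 45 mm up; fixed
- controller: white control box 190 x 210 x 30 mm with two fader tracks running along its y, 94 mm apart (black speed fader at x = -47 mm, nearer the robot; red heat fader at x = +47 mm); origin under its centre on the bench; the tracks stand 14 mm above its top, and a red dot marks the zero end (-y) of each; fixed
- place0 (a point): centre of circle 0 of the stirrer (76 mm grey disc with black edge, 86 mm over the edge) on its top face; circles are 105 mm apart along the stirrer's y
- place1 (a point): centre of circle 1 of the stirrer (76 mm grey disc with black edge, 86 mm over the edge) on its top face; circles are 105 mm apart along the stirrer's y
- place2 (a point): centre of circle 2 of the stirrer (76 mm grey disc with black edge, 86 mm over the edge) on its top face; circles are 105 mm apart along the stirrer's y
- speed (a joint): position of the black speed fader: 0 m at the zero stop (-y end, red dot), 0.120 m at the other stop; stays where it is left
- speed_top (a point): centre of the top of the black speed fader's grip, an upright block 28 mm (across the track, x) x 20 mm (along it, y) x 40 mm high, with a white line across its top; top about 84 mm above the bench; axes as the controller's
- speed_mark: yellow set mark, 22 x 6 x 10 mm, lying beside the speed track on its +x side (31 mm from the track's middle); origin under its centre, axes as the controller's; fixed. The fader is set when its white line is level with the mark along y
- heat (a joint): position of the red heat fader: 0 m at the zero stop (-y end, red dot), 0.120 m at the other stop; stays where it is left
- heat_top (a point): centre of the top of the red heat fader's grip, an upright block 28 mm (across the track, x) x 20 mm (along it, y) x 40 mm high, with a white line across its top; top about 84 mm above the bench; axes as the controller's
- heat_mark: yellow set mark, 22 x 6 x 10 mm, lying beside the heat track on its +x side (31 mm from the track's middle); origin under its centre, axes as the controller's; fixed. The fader is set when its white line is level with the mark along y
- jar_blue: white open sample jar with a band coloured blue, 58 mm across, 85 mm tall, walls 4 mm (mouth 50 mm inside); origin under its centre; may be absent
- jar_orange: white open sample jar with a band coloured orange, 58 mm across, 85 mm tall, walls 4 mm (mouth 50 mm inside); origin under its centre; may be absent
- jar_green: white open sample jar with a band coloured green, 58 mm across, 85 mm tall, walls 4 mm (mouth 50 mm inside); origin under its centre; may be absent
- cover_blue: blue cover: disc 66 mm across, 5 mm thick, over a round plug 43 mm across and 6 mm deep that drops into a jar's mouth; a round knob 24 mm across and 30 mm tall on top; origin under the plug's centre, disc from 6 to 11 mm, knob top at 41 mm; lies plug down on the bench; seated, its origin is 79 mm above the jar's
- cover_orange: orange cover: disc 66 mm across, 5 mm thick, over a round plug 43 mm across and 6 mm deep that drops into a jar's mouth; a round knob 24 mm across and 30 mm tall on top; origin under the plug's centre, disc from 6 to 11 mm, knob top at 41 mm; lies plug down on the bench; seated, its origin is 79 mm above the jar's
- cover_green: green cover: disc 66 mm across, 5 mm thick, over a round plug 43 mm across and 6 mm deep that drops into a jar's mouth; a round knob 24 mm across and 30 mm tall on top; origin under the plug's centre, disc from 6 to 11 mm, knob top at 41 mm; lies plug down on the bench; seated, its origin is 79 mm above the jar's
- white_bottle: bystander: white plastic jar with red cap, 56 mm across, 110 mm tall; origin under its centre
Things that resemble listed ones, but are neither listed nor needed, are in the scene too. Leave any brown or pink look-alike of the cover_blue alone.

How it is judged:
On the way, in this order (a step that is already met when the one before it is completed fails the run):
1. the speed fader is slid back to its zero stop (within 6 mm) while no jar is on the stirrer (value of joint speed below 0.006 m and z of each of jar_blue, jar_orange, jar_green in the frame of stirrer below 0.03 m), for 0.2 s.
2. with the speed fader still at zero (within 8 mm), every jar that is there stands on a circle and wears the cover of its colour, seated and level (value of joint speed below 0.008 m and (horizontal distance between jar_blue and place0 below 0.014 m or horizontal distance between jar_blue and place1 below 0.014 m or horizontal distance between jar_blue and place2 below 0.014 m) and z of jar_blue in the frame of stirrer between 0.04 and 0.05 m and angle between each of jar_blue, jar_orange, jar_green's own z axis and vertical below 0.06 rad and horizontal distance between cover_blue and jar_blue below 0.006 m and z of cover_blue in the frame of jar_blue between 0.076 and 0.082 m and angle between the z axis of cover_blue and the z axis of jar_blue, either way round below 0.05 rad and (horizontal distance between jar_orange and place0 below 0.014 m or horizontal distance between jar_orange and place1 below 0.014 m or horizontal distance between jar_orange and place2 below 0.014 m) and z of jar_orange in the frame of stirrer between 0.04 and 0.05 m and horizontal distance between cover_orange and jar_orange below 0.006 m and z of cover_orange in the frame of jar_orange between 0.076 and 0.082 m and angle between the z axis of cover_orange and the z axis of jar_orange, either way round below 0.05 rad and (horizontal distance between jar_green and place0 below 0.014 m or horizontal distance between jar_green and place1 below 0.014 m or horizontal distance between jar_green and place2 below 0.014 m) and z of jar_green in the frame of stirrer between 0.04 and 0.05 m and horizontal distance between cover_green and jar_green below 0.006 m and z of cover_green in the frame of jar_green between 0.076 and 0.082 m and angle between the z axis of cover_green and the z axis of jar_green, either way round below 0.05 rad), for 0.2 s.
At the end, for the whole second after the job is handed in: Every jar that is there stands upright on the stirrer with its middle within 14 mm of a circle's middle, its own colour's cover seated on it (centred within 6 mm, down on the rim within 3 mm, level within about 3 degrees), and stays so; both fader lines within 5 mm of their yellow marks ((horizontal distance between jar_blue and place0 below 0.014 m or horizontal distance between jar_blue and place1 below 0.014 m or horizontal distance between jar_blue and place2 below 0.014 m) and z of jar_blue in the frame of stirrer between 0.04 and 0.05 m and angle between each of jar_blue, jar_orange, jar_green's own z axis and vertical below 0.06 rad and horizontal distance between cover_blue and jar_blue below 0.006 m and z of cover_blue in the frame of jar_blue between 0.076 and 0.082 m and angle between the z axis of cover_blue and the z axis of jar_blue, either way round below 0.05 rad and (horizontal distance between jar_orange and place0 below 0.014 m or horizontal distance between jar_orange and place1 below 0.014 m or horizontal distance between jar_orange and place2 below 0.014 m) and z of jar_orange in the frame of stirrer between 0.04 and 0.05 m and horizontal distance between cover_orange and jar_orange below 0.006 m and z of cover_orange in the frame of jar_orange between 0.076 and 0.082 m and angle between the z axis of cover_orange and the z axis of jar_orange, either way round below 0.05 rad and (horizontal distance between jar_green and place0 below 0.014 m or horizontal distance between jar_green and place1 below 0.014 m or horizontal distance between jar_green and place2 below 0.014 m) and z of jar_green in the frame of stirrer between 0.04 and 0.05 m and horizontal distance between cover_green and jar_green below 0.006 m and z of cover_green in the frame of jar_green between 0.076 and 0.082 m and angle between the z axis of cover_green and the z axis of jar_green, either way round below 0.05 rad and y of speed_top in the frame of speed_mark between -0.005 and 0.005 m and y of heat_top in the frame of heat_mark between -0.005 and 0.005 m); the robot touches nothing.
It fails at once if the white bottle with the red cap is knocked over (angle between white_bottle's own z axis and vertical above 0.6 rad).
Of jar_blue, jar_orange, jar_green only 2 to 3 are there at a start; the rules pass over those that are not, and their reading is None.
At some moment in a run one of jar_blue, jar_orange, jar_green, cover_blue, cover_orange, cover_green may be knocked a few centimetres aside while the robot is not near it.
It also fails if it takes over 210 s, if anything falls off the work surface, if the arm or the gripper's body presses on something with over 40 N, if the wrist force passes 120 N, or if a joint passes its speed limit or range.

## Working session

There is one attempt and no reset: what is moved stays moved. The work goes in short steps, Python scripts to look and compute and a shell command to move; the robot and the scene stay as the last step left them, time stands still between calls to the robot, and variables do not carry over. Pictures are saved under pics/ and viewed, and the job is handed in when it is done.

```bash
mkdir -p pics; cat > h.py <<'E'
import numpy as np, cv2
from plant import robot
def save(name,out):
    c=robot.read_camera(name); np.savez('pics/'+out+'.npz',**{k:np.array(v) for k,v in c.items()})
    cv2.imwrite('pics/'+out+'.png',cv2.cvtColor(c['img'],cv2.COLOR_RGB2BGR)); return c
def load(out):
    return dict(np.load('pics/'+out+'.npz'))
def D(c): return np.array([float(c['k1']),0,0,0,0])
def ray(c,u,v):
    K=np.array(c['mtx']);p=cv2.undistortPoints(np.array([[[u,v]]],float),K,D(c))[0,0]
    R=cv2.Rodrigues(np.array(c['rvec'],float))[0];t=np.array(c['tvec'],float).ravel()
    return -R.T@t, R.T@np.array([p[0],p[1],1.])
def onz(c,u,v,z):
    o,d=ray(c,u,v); return o+d*(z-o[2])/d[2]
def proj(c,P):
    return cv2.projectPoints(np.array(P,float).reshape(-1,1,3),np.array(c['rvec'],float),np.array(c['tvec'],float),np.array(c['mtx']),D(c))[0].reshape(-1,2)
E
python3 - <<'E'
from h import *
s=robot.get_state(); print({k:np.round(v,3) for k,v in s.items()})
for n in ['scene','top','wrist']:
    c=save(n,n+'0'); print(n,c['mtx'],c['k1'],onz(c,256,192,0),ray(c,256,192)[0])
E
```

```text
{'clock': np.float64(0.0), 'q': array([-1.018,  0.502, -0.427,  1.551,  0.221,  1.138, -0.21 ]), 'qvel': array([ 0.   ,  0.001,  0.   ,  0.   ,  0.   ,  0.   , -0.   ]), 'effort': array([-0.0000e+00, -5.6950e+01, -5.8170e+00, -2.8095e+01,  1.0000e-02,
        1.2000e-02,  0.0000e+00]), 'ee_pos': array([0.186, 0.622, 0.23 ]), 'ee_rot': array([-4.540e-01, -3.108e+00,  3.000e-03]), 'force': array([ 0.219,  0.417, -1.136]), 'wrist_torque': array([-0.023, -0.001, -0.011]), 'opening': np.float64(0.086)}
scene [[349.72192261   0.         252.81868291]
 [  0.         349.72192261 192.13003768]
 [  0.           0.           1.        ]] 0.014098783857178792 [ 0.51158417 -0.07708318  0.        ] [0.82792564 0.45089762 0.88743774]
top [[396.87162287   0.         253.58150975]
 [  0.         396.87162287 195.39148704]
 [  0.           0.           1.        ]] 0.039876058665505455 [ 0.56952831 -0.04062216  0.        ] [ 0.30280749 -0.03134974  1.18789984]
wrist [[286.12586944   0.         254.08839152]
 [  0.         286.12586944 190.25191069]
 [  0.           0.           1.        ]] -0.035935395183696844 [0.22742604 0.61169525 0.        ] [0.11307788 0.64354737 0.37254975]
```

View pics/scene0.png

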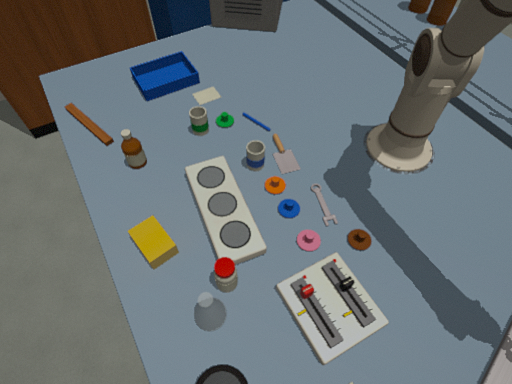

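View pics/top0.png

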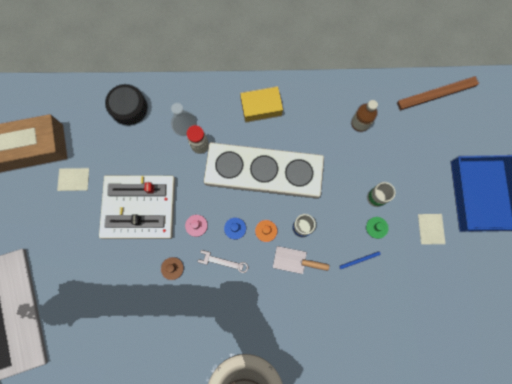

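View pics/wrist0.png

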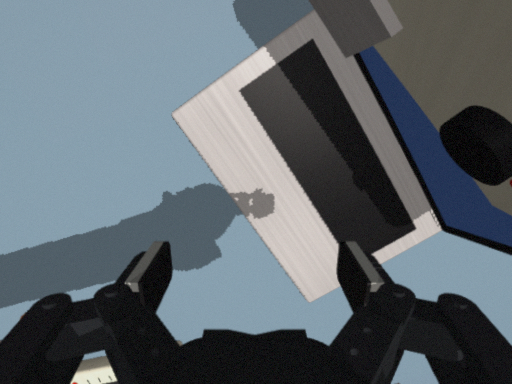

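The scene and top pictures show these things (top-view pixels):
- Jars are green (384,193) and blue (305,225); there is no orange jar.
- Covers are blue (235,228), orange (266,231) and green (377,228). The look-alikes are pink (196,225) and brown (172,268).
- The white bottle is at (197,135).
- The controller is at (137,207), with the black fader at (135,218), the red fader at (149,187) and the red dots on the right (-y).

Next I'll check the choice in close crops and measure.

```bash
python3 - <<'E'
from h import *
a=cv2.imread('pics/top0.png')
l=cv2.resize(a[165:285,90:210],(600,600),interpolation=cv2.INTER_CUBIC)[:600,:400]
b=cv2.resize(a[165:285,90:190],(500,600),interpolation=cv2.INTER_CUBIC)
cv2.imwrite('pics/cropctl.png',b)
b=cv2.resize(a[140:260,190:410],(792,432),interpolation=cv2.INTER_CUBIC)
cv2.imwrite('pics/cropstir.png',b)
E
```

```text
(no output)
```

View pics/cropctl.png

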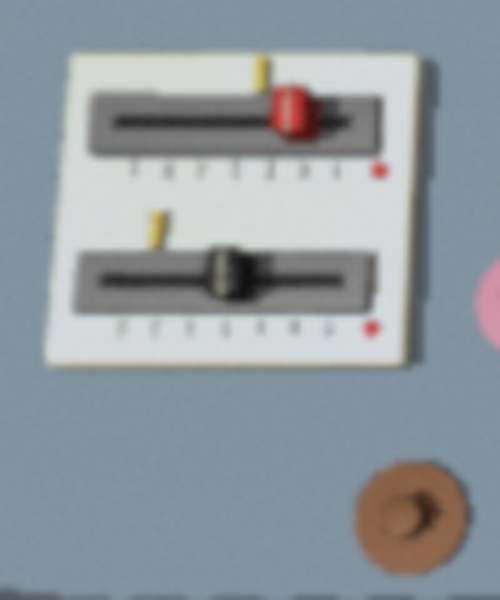

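View pics/cropstir.png

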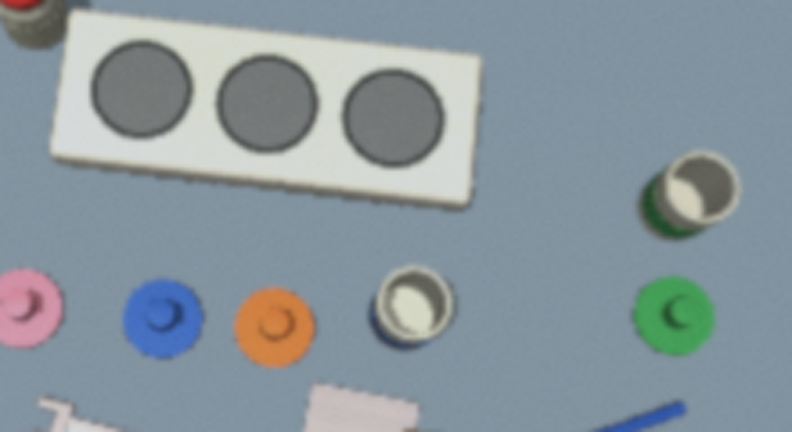

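```bash
cat > m.py <<'E'
from h import *
def blobs(c,lo,hi,amin=30):
    hsv=cv2.cvtColor(np.array(c['img']),cv2.COLOR_RGB2HSV)
    m=cv2.inRange(hsv,np.array(lo),np.array(hi))
    n,l,st,ce=cv2.connectedComponentsWithStats(m)
    out=[]
    for i in range(1,n):
        if st[i,4]>=amin:
            cs,_=cv2.findContours((l==i).astype(np.uint8),cv2.RETR_EXTERNAL,cv2.CHAIN_APPROX_NONE)
            (x,y),r=cv2.minEnclosingCircle(cs[0]); out.append((ce[i],(x,y),r,st[i,4],cs[0]))
    return out
E
python3 - <<'E'
from m import *
for n in ['top0','scene0']:
    c=load(n); print(n)
    for nm,lo,hi in [('blue',(100,150,60),(125,255,255)),('orange',(5,180,100),(15,255,255)),('green',(50,120,50),(75,255,255)),('yellow',(22,130,100),(32,255,255)),('redA',(0,180,90),(3,255,255)),('redB',(175,150,90),(180,255,255))]:
        for ce,e,r,a,_ in blobs(c,lo,hi,8):
            if a<1500: print(nm,np.round(ce,1),np.round(e,1),round(r,1),a,'z.011',np.round(onz(c,*ce,0.011)[:2],3),'z.04',np.round(onz(c,*ce,0.04)[:2],3),'z.084',np.round(onz(c,*ce,0.084)[:2],3))
c=load('top0')
print('ctl corners');P=[]
for p in [(104.2,176),(173.6,176),(171.6,237.4),(99.2,237.8)]:
    q=onz(c,*p,0.03);P.append(q);print(np.round(q,4))
P=np.array(P);print(np.linalg.norm(np.diff(P,axis=0),axis=1),P.mean(0))
for p in [(141.5,89),(267.3,104),(393,118)]:
    q=onz(c,190+p[0]/3.6,140+p[1]/3.6,0.045);print('circ',np.round(q,4))
E
```

```text
top0
blue [234.7 228.1] [234.8 228.1] 10.2 323 z.011 [0.458 0.025] z.04 [0.454 0.023] z.084 [0.448 0.021]
blue [359.6 259.8] [359.5 260. ] 20.7 108 z.011 [ 0.359 -0.339] z.04 [ 0.358 -0.332] z.084 [ 0.356 -0.32 ]
green [372.8 200.8] [374. 200.] 5.7 19 z.011 [ 0.534 -0.392] z.04 [ 0.528 -0.383] z.084 [ 0.52  -0.369]
green [376.8 227.3] [376.6 227.3] 10.7 340 z.011 [ 0.454 -0.397] z.04 [ 0.45  -0.388] z.084 [ 0.444 -0.375]
yellow [261.1 102. ] [261.2 102.3] 21.8 938 z.011 [ 0.861 -0.062] z.04 [ 0.847 -0.061] z.084 [ 0.826 -0.06 ]
redA [195.  133.5] [195.2 133.4] 7.7 179 z.011 [0.758 0.147] z.04 [0.747 0.143] z.084 [0.73  0.136]
redA [149.9 187.5] [149.5 187.5] 3.5 18 z.011 [0.586 0.282] z.04 [0.579 0.274] z.084 [0.569 0.262]
scene0
blue [185.7  14.8] [187.9  12.6] 24.4 766 z.011 [ 0.293 -1.104] z.04 [ 0.311 -1.052] z.084 [ 0.338 -0.974]
blue [205.6   2.4] [205.5   2. ] 3.2 14 z.011 [ 0.164 -1.159] z.04 [ 0.186 -1.106] z.084 [ 0.219 -1.025]
blue [256.2 121.5] [256.  121.5] 15.5 80 z.011 [ 0.362 -0.333] z.04 [ 0.377 -0.307] z.084 [ 0.401 -0.268]
blue [255.4 162.9] [255.  160.5] 8.1 74 z.
[... 970 characters left out ...]
z.04 [0.606 0.3  ] z.084 [0.618 0.308]
yellow [347.3 313. ] [347.  312.5] 4.7 25 z.011 [0.503 0.353] z.04 [0.514 0.357] z.084 [0.53  0.362]
redA [224.2 266.9] [224.2 267. ] 10.1 306 z.011 [0.71  0.096] z.04 [0.714 0.108] z.084 [0.72  0.126]
redA [305.7 286.6] [306. 287.] 4.5 19 z.011 [0.554 0.248] z.04 [0.563 0.255] z.084 [0.576 0.265]
redA [308.2 292.1] [308.5 292.5] 5.7 45 z.011 [0.556 0.263] z.04 [0.565 0.269] z.084 [0.579 0.279]
ctl corners
[0.6194 0.4144 0.03  ]
[0.6162 0.207  0.03  ]
[0.4313 0.2078 0.03  ]
[0.434  0.4169 0.03  ]
[0.20743296 0.18496408 0.20911632] [0.52520933 0.31150654 0.03      ]
circ [0.6444 0.0382 0.045 ]
circ [ 0.6298 -0.0661  0.045 ]
circ [ 0.616  -0.1699  0.045 ]
```

```bash
python3 -m pendant '[[[0.03,-0.034,0],[0,0,0.1],1],[[0.03,-0.034,0],[0,0,0.1],1],[[0.03,-0.034,0],[0,0,0.07],1],[[0.03,-0.034,0],[0,0,0],1],[[0.03,-0.034,0],[0,0,0],1],[[0.03,-0.034,0],[0,0,0],1],[[0.03,-0.034,0],[0,0,0],1],[[0.03,-0.034,0],[0,0,0],1]]' 60; python3 - <<'E'
from h import *
from scipy.spatial.transform import Rotation as R
s=robot.get_state();print(s['ee_pos'],R.from_rotvec(s['ee_rot']).as_matrix().round(3))
save('wrist','w1')
c=load('top0')
for p in [(223,252),(224,275)]: print(onz(c,90+p[0]/5,165+p[1]/5,0.084))
E
```

```text
clock: 0.95
ee_pos: [0.4217, 0.3445, 0.2281]
ee_rot: [0.014, -3.134, 0.002]
force: [0.8, -0.1, -0.5]
opening: 0.0855
[0.42169057 0.34454516 0.22812481] [[-1.    -0.009 -0.008]
 [-0.009  1.    -0.001]
 [ 0.008 -0.001 -1.   ]]
[0.48889959 0.30186247 0.084     ]
[0.47584876 0.30067515 0.084     ]
```

View pics/w1.png

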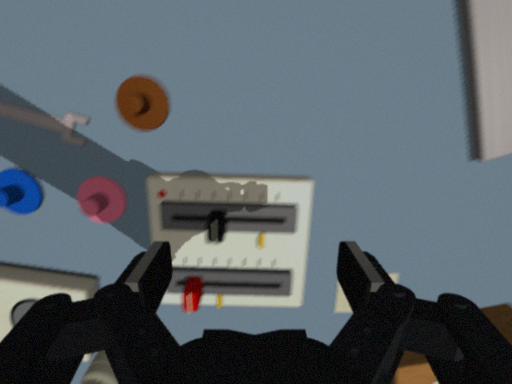

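```bash
python3 - <<'E'
from h import *
a=cv2.imread('pics/w1.png')
cv2.imwrite('pics/w1c.png',cv2.resize(a[165:315,140:320],(720,600),interpolation=cv2.INTER_CUBIC))
E
```

```text
(no output)
```

View pics/w1c.png

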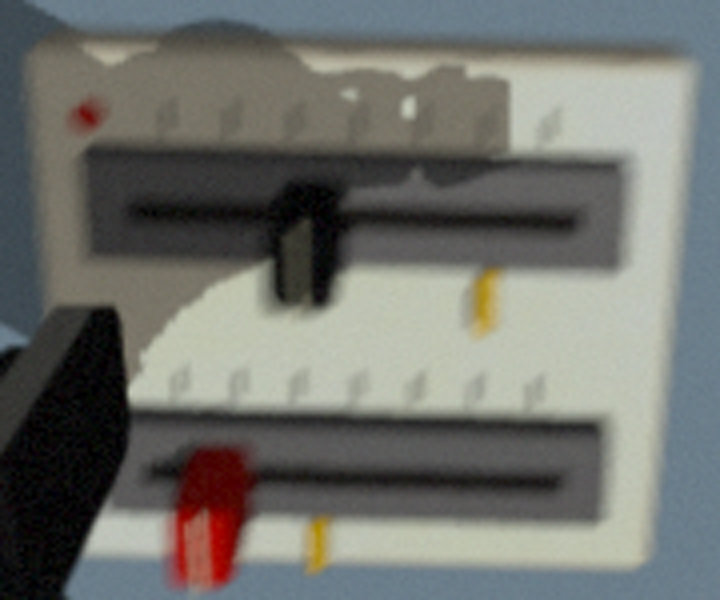

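```bash
python3 - <<'E'
from h import *
c=load('w1')
f=lambda x,y,z:print(np.round(onz(c,140+x/4,165+y/4,z),4))
f(296,262,.084);f(486,300,.04);f(200,548,.084);f(318,545,.04)
c=load('top0')
f=lambda x,y,z:print('top',np.round(onz(c,90+x/5,165+y/5,z),4))
f(224,265,.084);f(159,228,.04);f(290,107,.084);f(262,74,.04)
E
```

```text
[0.4807 0.3004 0.084 ]
[0.5138 0.3541 0.04  ]
[0.5749 0.2684 0.084 ]
[0.608  0.2978 0.04  ]
top [0.4815 0.3009 0.084 ]
top [0.5112 0.353  0.04  ]
top [0.572  0.2678 0.084 ]
top [0.6032 0.2971 0.04  ]
```

```bash
python3 -m pendant '[[[0.03,-0.022,0],[0,0,0],1],[[0.028,-0.022,0],[0,0,0],1],[[0,0,-0.04],[0,0,0],1],[[0,0,-0.04],[0,0,0],1],[[0,0,0],[0,0,0],1]]'
```

```text
clock: 1.5
ee_pos: [0.4932, 0.2849, 0.1466]
ee_rot: [-0.02, -3.141, 0.011]
force: [-1.3, -0.3, 0.4]
opening: 0.0854
```

```bash
python3 -m pendant '[[[-0.012,0.015,0],[0,0,0],1],[[0,0,-0.03],[0,0,0],1],[[0,0,-0.03],[0,0,0],1],[[0,0,-0.02],[0,0,0],1],[[0,0,0],[0,0,0],1],[[0,0,0],[0,0,0],1]]'
```

```text
clock: 2.1
ee_pos: [0.4825, 0.3061, 0.0727]
ee_rot: [0.016, 3.137, -0.003]
force: [-0.6, 0.2, -0.2]
opening: 0.0857
```

```bash
python3 -m pendant '[[[-0.001,-0.004,-0.016],[0,0,0],1],[[0,0,0],[0,0,0],-1],[[0,0,0],[0,0,0],-1],[[0,0,0],[0,0,0],-1],[[0,0,0],[0,0,0],-1],[[0,0,0],[0,0,0],-1],[[0,0,0],[0,0,0],-1]]' 30
```

```text
clock: 2.8
ee_pos: [0.486, 0.3064, 0.0659]
ee_rot: [0.015, 3.127, 0.007]
force: [0.5, 0.8, -6.2]
opening: 0.0192
```

```bash
python3 -m pendant '[[[0,-0.015,0],[0,0,0],-1],[[0,-0.015,0],[0,0,0],-1],[[0,-0.01,0],[0,0,0],-1],[[0,-0.005,0],[0,0,0],-1],[[0,0,0],[0,0,0],-1]]'
```

```text
clock: 3.3
ee_pos: [0.4852, 0.2594, 0.0659]
ee_rot: [0.016, 3.128, 0.01]
force: [0.3, 1.3, -2.3]
opening: 0.0193
```

```bash
python3 -m pendant '[[[0,-0.005,0],[0,0,0],-1],[[0,-0.005,0],[0,0,0],-1],[[0,-0.004,0],[0,0,0],-1],[[0,0,0],[0,0,0],-1]]'; python3 -m pendant '[[[0,-0.004,0],[0,0,0],-1],[[0,-0.004,0],[0,0,0],-1],[[0,0,0],[0,0,0],-1]]'
```

```text
clock: 3.7
ee_pos: [0.4851, 0.2557, 0.0659]
ee_rot: [0.006, 3.123, 0.034]
force: [0.1, -2.5, 0.7]
opening: 0.0194
clock: 4.0
ee_pos: [0.4851, 0.2555, 0.0659]
ee_rot: [-0.002, 3.12, 0.051]
force: [1.2, -1.7, 0.9]
opening: 0.0191
```

```bash
python3 -m pendant '[[[0,0.001,0],[0,0,0],0],[[0,0,0],[0,0,0],0],[[0,0,0],[0,0,0],1],[[0,0,0],[0,0,0],1],[[0,0,0.03],[0,0,0],1],[[0,0,0.04],[0,0,0],1],[[0,0,0.04],[0,0,0],1],[[0,0,0],[0,0,0],1]]'; python3 - <<'E'
from h import *
a=save('top','t2')['img'][:,:,::-1]
w=save('wrist','w2')['img'][:,:,::-1]
cv2.imwrite('pics/v2.png',np.hstack([cv2.resize(a[165:250,90:190],(400,340),interpolation=cv2.INTER_CUBIC),cv2.resize(w,(400,340))]))
E
```

```text
clock: 4.8
ee_pos: [0.4844, 0.2521, 0.1787]
ee_rot: [0.0, 3.124, 0.042]
force: [0.8, 0.1, -0.1]
opening: 0.0855
```

View pics/v2.png

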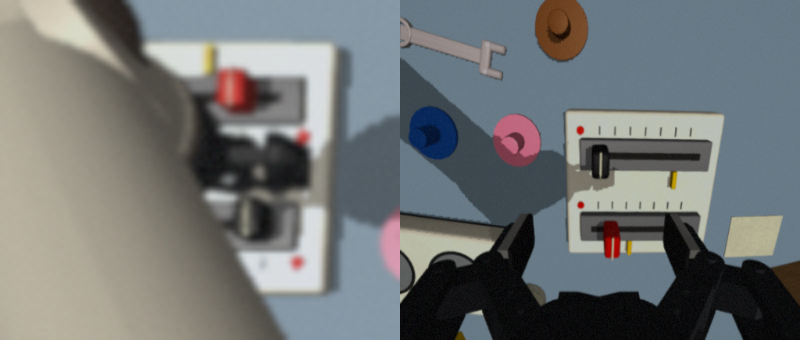

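```bash
python3 - <<'E'
from h import *
c=load('w2'); a=cv2.imread('pics/w2.png')
cv2.imwrite('pics/w2c.png',cv2.resize(a[120:295,200:420],(792,630),interpolation=cv2.INTER_CUBIC)[:600])
print(onz(c,256,183,.084))
E
```

```text
[0.47537128 0.25446523 0.084     ]
```

View pics/w2c.png

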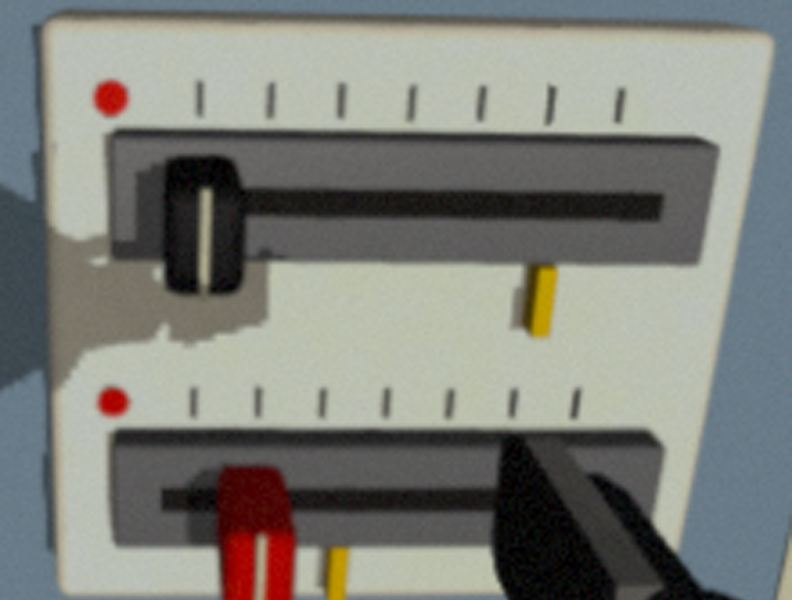

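```bash
python3 - <<'E'
from h import *
c=load('top0')
for p in [(343,281),(99,281),(350,123),(111,122)]: print(onz(c,90+p[0]/5,165+p[1]/5,.044))
c=load('w2')
for p,z in [((205,240),.084),((662,206),.044),((162,500),.044),((543,275),.04),((541,332),.04),((262,560),.084),((338,570),.04),((205,178),.07),((111,98),.03),((113,402),.03)]: print(p,onz(c,200+p[0]/3.6,120+p[1]/3.6,z))
E
```

```text
[0.47739846 0.24386325 0.044     ]
[0.47988947 0.38438283 0.044     ]
[0.57151525 0.24303583 0.044     ]
[0.57435972 0.38312915 0.044     ]
(205, 240) [0.47865126 0.25527926 0.084     ]
(662, 206) [0.4822767  0.38510104 0.044     ]
(162, 500) [0.57387305 0.24390051 0.044     ]
(543, 275) [0.50391285 0.3547713  0.04      ]
(541, 332) [0.52174058 0.35609107 0.04      ]
(262, 560) [0.56794464 0.27070407 0.084     ]
(338, 570) [0.60286823 0.29952882 0.04      ]
(205, 178) [0.46700184 0.25574036 0.07      ]
(111, 98) [0.45380386 0.23082217 0.03      ]
(113, 402) [0.54768954 0.22903379 0.03      ]
```

```bash
cat >> h.py <<'E'
from scipy.spatial.transform import Rotation as Ro
def fix(yaw,x,y):
    # yaw: direction of tool y axis measured from world +y (ccw). prints turn, shift
    s=robot.get_state();R=Ro.from_rotvec(s['ee_rot'])
    best=None
    for k in (0,np.pi):
        T=Ro.from_euler('z',yaw+k)*Ro.from_rotvec([0,np.pi,0]); d=(T*R.inv()).as_rotvec()
        if best is None or np.linalg.norm(d)<np.linalg.norm(best): best=d
    print('turn',best.round(3),'shift',np.round([x-s['ee_pos'][0],y-s['ee_pos'][1]],4),'pos',s['ee_pos'].round(4),'q7',s['q'].round(2),'f',s['force'].round(1),'op',round(s['opening'],4),'t',s['clock'])
E
python3 -c "
from h import *
fix(-0.014,0.574,0.268)"
```

```text
turn [-0.024  0.012 -0.013] shift [0.0921 0.0176] pos [0.4819 0.2504 0.1744] q7 [-0.21  0.36 -0.37  1.89  0.15  0.9   0.92] f [-0.8 -0.7 -0.5] op 0.0852 t 4.9
```

```bash
python3 -m pendant '[[[0.04,0.008,0],[-0.024,0.012,-0.013],1],[[0.04,0.008,0],[0,0,0],1],[[0.01,0.001,0],[0,0,0],1],[[0,0,0],[0,0,0],1],[[0,0,0],[0,0,0],1]]'; python3 -c "
from h import *
fix(-0.014,0.574,0.268)"
```

```text
clock: 5.4
ee_pos: [0.5654, 0.2624, 0.1647]
ee_rot: [-0.02, -3.124, 0.019]
force: [0.2, 0.4, 0.1]
opening: 0.0854
turn [ 0.012 -0.018 -0.001] shift [0.0086 0.0056] pos [0.5654 0.2624 0.1647] q7 [-0.23  0.52 -0.33  1.66  0.2   1.01  0.92] f [0.2 0.4 0.1] op 0.0854 t 5.4
```

```bash
python3 -m pendant '[[[0.0086,0.0056,-0.035],[0.012,-0.018,0],1],[[0,0,-0.035],[0,0,0],1],[[0,0,-0.02],[0,0,0],1],[[0,0,0],[0,0,0],1],[[0,0,0],[0,0,0],1]]'; python3 -c "
from h import *
fix(-0.014,0.574,0.268)"
```

```text
clock: 5.9
ee_pos: [0.5669, 0.2674, 0.0719]
ee_rot: [-0.015, -3.138, 0.001]
force: [-0.4, -0.7, 0.1]
opening: 0.0854
turn [ 0.001 -0.003 -0.004] shift [0.0071 0.0006] pos [0.5669 0.2674 0.0719] q7 [-0.26  0.63 -0.31  1.72  0.24  0.82  0.89] f [-0.4 -0.7  0.1] op 0.0854 t 5.9
```

```bash
python3 -m pendant '[[[0.007,0.001,-0.012],[0,0,0],1],[[0,0,0],[0,0,0],-1],[[0,0,0],[0,0,0],-1],[[0,0,0],[0,0,0],-1],[[0,0,0],[0,0,0],-1],[[0,0,0],[0,0,0],-1],[[0,0,0],[0,0,0],-1]]' 30; python3 -c "
from h import *
fix(-0.014,0.574,0.2975)"
```

```text
clock: 6.6
ee_pos: [0.5765, 0.2699, 0.064]
ee_rot: [0.015, 3.139, 0.003]
force: [0.5, 0.4, -4.1]
opening: 0.0195
turn [-0.002  0.003 -0.004] shift [-0.0025  0.0276] pos [0.5765 0.2699 0.064 ] q7 [-0.26  0.66 -0.3   1.71  0.25  0.81  0.89] f [ 0.5  0.4 -4.1] op 0.0195 t 6.6
```

```bash
python3 -m pendant '[[[0,0.012,0],[0,0,0],-1],[[0,0.01,0],[0,0,0],-1],[[0,0,0],[0,0,0],-1],[[0,0,0],[0,0,0],-1]]'; python3 -c "
from h import *
fix(-0.014,0.574,0.299)"
```

```text
clock: 7.0
ee_pos: [0.577, 0.2929, 0.064]
ee_rot: [0.016, 3.139, 0.001]
force: [0.2, -1.9, 0.4]
opening: 0.0196
turn [-0.001  0.003 -0.004] shift [-0.003   0.0061] pos [0.577  0.2929 0.064 ] q7 [-0.3   0.67 -0.3   1.68  0.25  0.83  0.85] f [ 0.2 -1.9  0.4] op 0.0196 t 7.0
```

```bash
python3 -m pendant '[[[0,0.006,0],[0,0,0],-1],[[0,0,0],[0,0,0],-1],[[0,0,0],[0,0,0],-1],[[0,0,0],[0,0,0],-1]]'; python3 -c "
from h import *
fix(-0.014,0.574,0.299)"
```

```text
clock: 7.4
ee_pos: [0.5771, 0.2997, 0.064]
ee_rot: [0.016, 3.138, 0.002]
force: [-0.1, -0.4, -1.2]
opening: 0.0194
turn [-0.001  0.003 -0.004] shift [-0.0031 -0.0007] pos [0.5771 0.2997 0.064 ] q7 [-0.31  0.68 -0.3   1.67  0.25  0.83  0.85] f [-0.1 -0.4 -1.2] op 0.0194 t 7.4
```

```bash
python3 -m pendant '[[[0,0,0],[0,0,0],1],[[0,0,0],[0,0,0],1],[[0,0,0],[0,0,0],1],[[0,0,0.04],[0,0,0],1],[[0,0,0.04],[0,0,0],1],[[-0.02,0,0.04],[0,0,0],1],[[-0.04,0,0],[0,0,0],1],[[-0.04,0,0],[0,0,0],1]]';python3 -m pendant '[[[0,0,0],[0,0,0],1],[[0,0,0],[0,0,0],1]]'; python3 - <<'E'
from h import *
a=save('wrist','w3')['img'][:,:,::-1]
cv2.imwrite('pics/w3c.png',cv2.resize(a[100:300,100:360],(780,600),interpolation=cv2.INTER_CUBIC))
E
```

```text
clock: 8.2
ee_pos: [0.4779, 0.2985, 0.1868]
ee_rot: [0.025, 3.138, 0.005]
force: [0.1, -0.2, 0.2]
opening: 0.0858
clock: 8.4
ee_pos: [0.4728, 0.2999, 0.1884]
ee_rot: [0.016, 3.138, 0.005]
force: [0.6, -0.4, 0.8]
opening: 0.0852
```

View pics/w3c.png

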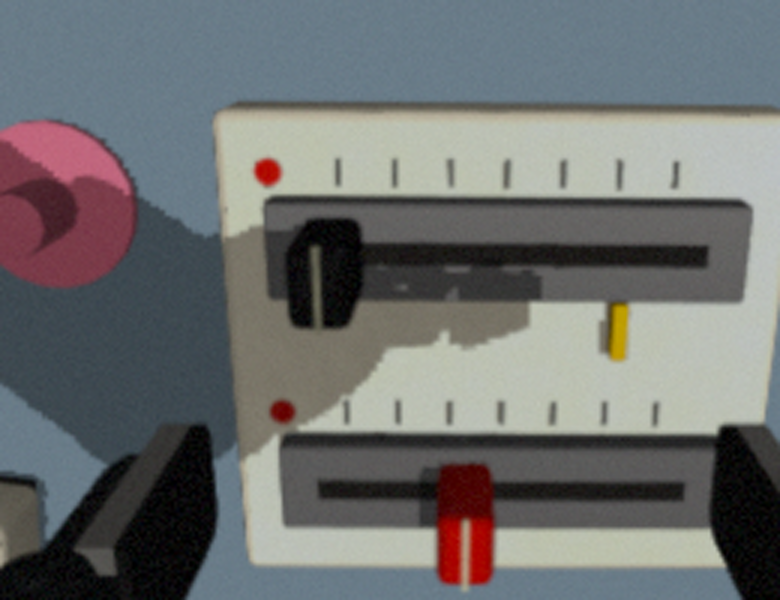

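```bash
python3 - <<'E'
from h import *
c=load('w3')
for p,z in [((465,555),.084),((619,330),.04),((316,290),.084)]: print(onz(c,100+p[0]/3,100+p[1]/3,z))
E
```

```text
[0.57501345 0.29955818 0.084     ]
[0.51145828 0.35639115 0.04      ]
[0.47997242 0.2552122  0.084     ]
```

Both faders check out: the speed line is at the stop (y 0.2552) and the heat line is level with its mark to about 1 mm. Next are the jars.

```bash
python3 - <<'E'
from h import *
a=save('top','t4')['img'][:,:,::-1]; save('scene','s4')
cv2.imwrite('pics/t4c.png',cv2.resize(a[140:260,190:410],(792,432),interpolation=cv2.INTER_CUBIC))
c=load('t4')
for p in [(414,303),(702,188)]: print(onz(c,190+p[0]/3.6,140+p[1]/3.6,.085))
E
```

```text
[ 0.45603732 -0.17535392  0.085     ]
[ 0.54378927 -0.40539278  0.085     ]
```

View pics/t4c.png

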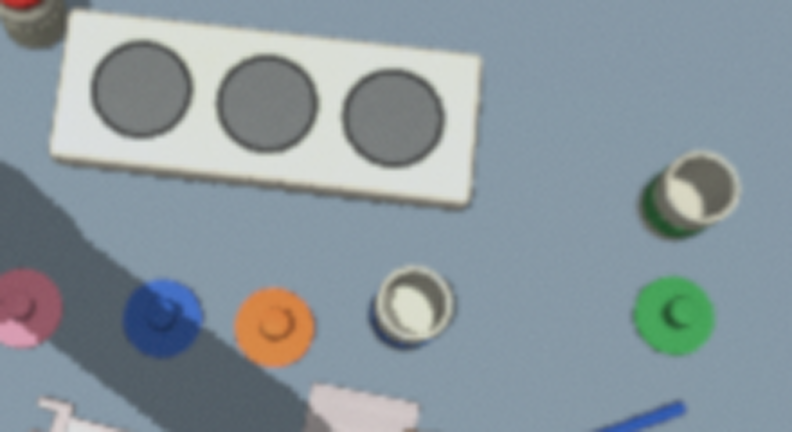

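View pics/s4.png

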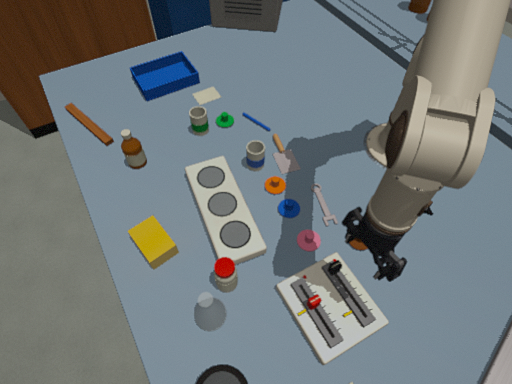

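```bash
python3 -m pendant '[[[0,-0.045,0.005],[0,0,0],1],[[0,-0.045,0.005],[0,0,0],1],[[0,-0.045,0.005],[0,0,0],1],[[0,-0.045,0.005],[0,0,0],1],[[0,-0.045,0],[0,0,0],1],[[-0.01,-0.045,0],[0,0,0],1],[[-0.01,-0.045,0],[0,0,0],1],[[0,-0.04,0],[0,0,0],1]]';python3 -m pendant '[[[0,-0.04,0],[0,0,0],1],[[0,0,0],[0,0,0],1],[[0,0,0],[0,0,0],1]]'; python3 - <<'E'
from h import *
save('wrist','w5')
fix(1.57,0.456,-0.175)
E
```

```text
clock: 9.35
ee_pos: [0.4577, -0.0626, 0.2071]
ee_rot: [0.01, 3.138, 0.016]
force: [0.6, 0.3, 0.4]
opening: 0.0852
clock: 9.65
ee_pos: [0.4582, -0.114, 0.2067]
ee_rot: [0.034, 3.137, 0.012]
force: [-0.1, 1.0, -0.2]
opening: 0.0854
turn [-0.002  0.009 -1.55 ] shift [-0.0022 -0.0607] pos [ 0.4582 -0.1143  0.2067] q7 [ 0.33  0.19 -0.15  2.02  0.03  0.94  1.71] f [-0.1 -0.7 -0.4] op 0.0853 t 9.7
```

View pics/w5.png

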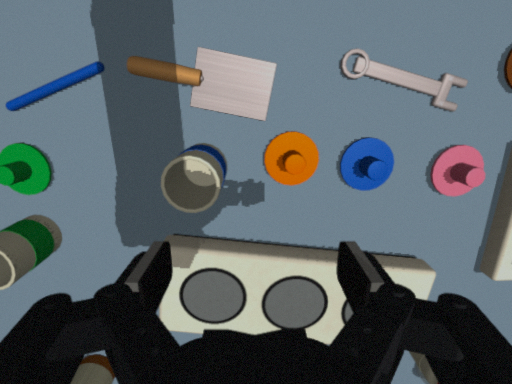

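```bash
python3 - <<'E'
from h import *
c=load('w5')
for p,z in [((193,181),.085),((213,295),.045),((295,303),.045),((291,158),.011),((367,163),.011),((22,169),.011)]: print(onz(c,*p,z).round(4))
E
python3 -m pendant '[[[0,-0.02,0],[0,0,-0.15],1],[[0,-0.02,0],[0,0,-0.15],1],[[0,-0.015,0],[0,0,-0.15],1],[[0,-0.005,0],[0,0,-0.15],1],[[0,0,0],[0,0,-0.15],1],[[0,0,0],[0,0,-0.15],1],[[0,0,0],[0,0,-0.15],1],[[0,0,0],[0,0,-0.15],1]]'; python3 -m pendant '[[[0,0,0],[0,0,-0.15],1],[[0,0,0],[0,0,-0.15],1],[[0,0,0],[0,0,0],1],[[0,0,0],[0,0,0],1]]'
python3 -c "
from h import *
fix(-1.57,.456,-.175);save('wrist','w6')"
```

```text
[ 0.4546 -0.1721  0.085 ]
[ 0.6157 -0.1688  0.045 ]
[ 0.631  -0.0646  0.045 ]
[ 0.4493 -0.0687  0.011 ]
[0.4574 0.0238 0.011 ]
[ 0.4544 -0.3988  0.011 ]
clock: 10.5
ee_pos: [0.4629, -0.1659, 0.205]
ee_rot: [1.795, 2.571, 0.01]
force: [-0.5, 0.0, 0.2]
opening: 0.0854
clock: 10.9
ee_pos: [0.4653, -0.1597, 0.2042]
ee_rot: [2.151, 2.283, 0.009]
force: [-0.9, 1.0, -0.2]
opening: 0.0857
turn [-0.001  0.008 -0.058] shift [-0.0093 -0.0153] pos [ 0.4653 -0.1597  0.2042] q7 [ 0.22  0.22  0.07  1.99 -0.02  0.93  0.36] f [-0.9  1.  -0.2] op 0.0857 t 10.9
```

View pics/w6.png

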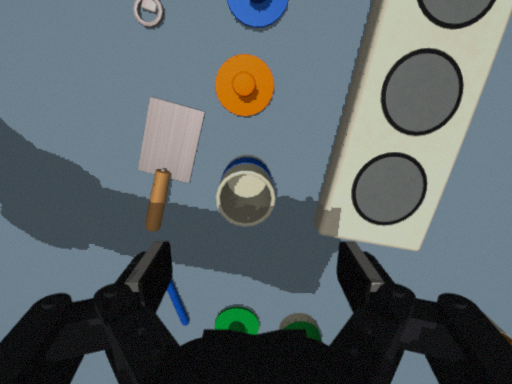

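```bash
python3 - <<'E'
from h import *
c=load('w6')
print(onz(c,246,196,.085))
E
python3 -m pendant '[[[-0.0095,-0.014,0],[0,0,-0.058],1],[[0,0,-0.04],[0,0,0],1],[[0,0,-0.04],[0,0,0],1],[[0,0,0],[0,0,0],1],[[0,0,0],[0,0,0],1]]'
python3 -c "
from h import *
fix(-1.57,.4555,-.173)"
```

```text
[ 0.45941331 -0.17187314  0.085     ]
clock: 11.45
ee_pos: [0.4551, -0.1786, 0.1247]
ee_rot: [2.219, 2.21, 0.01]
force: [0.5, -0.2, 0.1]
opening: 0.0857
turn [0.002 0.011 0.005] shift [0.0004 0.0056] pos [ 0.4551 -0.1786  0.1247] q7 [ 0.25  0.32  0.09  2.06 -0.04  0.74  0.35] f [ 0.5 -0.2  0.1] op 0.0857 t 11.45
```

```bash
python3 -m pendant '[[[0.0015,0.0055,-0.03],[0,0.01,0.005],1],[[0,0,-0.03],[0,0,0],1],[[0,0,-0.015],[0,0,0],1],[[0,0,0],[0,0,0],1],[[0,0,0],[0,0,0],1]]'
python3 -c "
from h import *
fix(-1.57,.457,-.173)"
```

```text
clock: 11.95
ee_pos: [0.4628, -0.1779, 0.0573]
ee_rot: [2.213, 2.208, 0.008]
force: [1.3, 0.1, -0.7]
opening: 0.0854
turn [0.007 0.015 0.003] shift [-0.0058  0.0049] pos [ 0.4628 -0.1779  0.0573] q7 [ 0.25  0.45  0.07  2.08 -0.05  0.59  0.36] f [ 1.3  0.1 -0.7] op 0.0854 t 11.95
```

```bash
python3 -m pendant '[[[-0.005,0.005,-0.008],[0.007,0.015,0.003],1],[[0,0,0],[0,0,0],1],[[0,0,0],[0,0,0],1]]'
python3 -c "
from h import *
fix(-1.57,.457,-.173)"
```

```text
clock: 12.25
ee_pos: [0.4602, -0.1738, 0.0527]
ee_rot: [2.218, 2.219, 0.003]
force: [-0.1, 0.0, 0.2]
opening: 0.0853
turn [0.001 0.005 0.001] shift [-0.0032  0.0008] pos [ 0.4602 -0.1738  0.0527] q7 [ 0.25  0.46  0.07  2.09 -0.06  0.6   0.36] f [-0.1  0.   0.2] op 0.0853 t 12.25
```

Close on the jar.

```bash
python3 -m pendant '[[[-0.002,0.0,-0.004],[0,0.005,0],0],[[0,0,0],[0,0,0],-1],[[0,0,0],[0,0,0],-1],[[0,0,0],[0,0,0],-1],[[0,0,0],[0,0,0],-1],[[0,0,0],[0,0,0],-1]]' 35
python3 -c "
from h import *
fix(-1.57,.457,-.173)"
```

```text
clock: 12.85
ee_pos: [0.4586, -0.1739, 0.0496]
ee_rot: [2.22, 2.221, -0.001]
force: [-0.4, -0.1, 2.1]
opening: 0.057
turn [0.002 0.001 0.   ] shift [-0.0016  0.0009] pos [ 0.4586 -0.1739  0.0496] q7 [ 0.25  0.46  0.07  2.09 -0.05  0.59  0.36] f [-0.4 -0.1  2.1] op 0.057 t 12.85
```

```bash
python3 -m pendant '[[[0,0,0.04],[0,0,0],-1],[[0,0,0.04],[0,0,0],-1],[[0,0,0.03],[0,0,0],-1],[[0.03,0.018,0],[0,0,0],-1],[[0.03,0.018,0],[0,0,0],-1],[[0.03,0.018,0],[0,0,0],-1],[[0.03,0.018,0],[0,0,0],-1],[[0.03,0.018,0],[0,0,0],-1]]'; python3 -m pendant '[[[0,0,0],[0,0,0],-1],[[0,0,0],[0,0,0],-1],[[0,0,0],[0,0,0],-1]]'
python3 -c "
from h import *
fix(-1.57,.6303,-.0655)"
```

```text
clock: 13.65
ee_pos: [0.6031, -0.0847, 0.1595]
ee_rot: [-2.228, -2.203, 0.015]
force: [0.2, -0.4, -2.1]
opening: 0.057
clock: 13.95
ee_pos: [0.6056, -0.079, 0.1567]
ee_rot: [-2.217, -2.209, 0.014]
force: [-0.6, -0.1, -2.6]
opening: 0.0576
turn [-0.002 -0.014  0.004] shift [0.0247 0.0135] pos [ 0.6056 -0.079   0.1567] q7 [ 0.05  0.48  0.05  1.72 -0.03  0.95  0.1 ] f [-0.6 -0.1 -2.6] op 0.0576 t 13.95
```

```bash
python3 -m pendant '[[[0.025,0.013,0],[0,-0.014,0.004],-1],[[0,0,0],[0,0,0],-1],[[0,0,-0.025],[0,0,0],-1],[[0,0,-0.02],[0,0,0],-1],[[0,0,0],[0,0,0],-1],[[0,0,0],[0,0,0],-1]]'
python3 -c "
from h import *
fix(-1.57,.6303,-.0655)"
```

```text
clock: 14.55
ee_pos: [0.6257, -0.072, 0.1103]
ee_rot: [-2.228, -2.211, 0.006]
force: [-0.1, -0.4, -2.7]
opening: 0.0572
turn [ 0.001 -0.004  0.008] shift [0.0046 0.0065] pos [ 0.6257 -0.072   0.1103] q7 [ 0.04  0.57  0.04  1.71 -0.03  0.87  0.09] f [-0.1 -0.4 -2.7] op 0.0572 t 14.55
```

```bash
python3 -m pendant '[[[0.0045,0.0065,-0.005],[0,-0.004,0.008],-1],[[0,0,0],[0,0,0],-1],[[0,0,-0.004],[0,0,0],-1],[[0,0,0],[0,0,0],-1],[[0,0,0],[0,0,0],-1]]'
python3 -c "
from h import *
fix(-1.57,.6303,-.0655)"
```

```text
clock: 15.05
ee_pos: [0.6319, -0.0659, 0.1041]
ee_rot: [2.218, 2.219, 0.003]
force: [-0.2, -0.6, -2.7]
opening: 0.0571
turn [0.001 0.004 0.001] shift [-0.0016  0.0004] pos [ 0.6319 -0.0659  0.1041] q7 [ 0.03  0.58  0.04  1.7  -0.03  0.86  0.08] f [-0.2 -0.6 -2.7] op 0.0571 t 15.05
```

```bash
python3 -m pendant '[[[-0.001,0,-0.006],[0,0.003,0],-1],[[0,0,0],[0,0,0],-1],[[0,0,-0.003],[0,0,0],-1],[[0,0,0],[0,0,0],-1],[[0,0,0],[0,0,0],-1]]'
python3 -c "
from h import *
fix(-1.57,.6303,-.0655)"
```

```text
clock: 15.55
ee_pos: [0.6313, -0.0661, 0.0949]
ee_rot: [2.22, 2.22, 0.001]
force: [0.7, -0.7, -2.7]
opening: 0.0572
turn [0.001 0.002 0.001] shift [-0.001   0.0006] pos [ 0.6313 -0.0661  0.0949] q7 [ 0.03  0.59  0.04  1.71 -0.03  0.84  0.08] f [ 0.7 -0.7 -2.7] op 0.0572 t 15.55
```

```bash
python3 -m pendant '[[[0,0,-0.002],[0,0,0],-1],[[0,0,0],[0,0,0],-1],[[0,0,0],[0,0,0],-1]]'
python3 -c "
from h import *
fix(-1.57,.6303,-.0655)"
```

```text
clock: 15.85
ee_pos: [0.6318, -0.066, 0.0955]
ee_rot: [2.219, 2.219, 0.002]
force: [-0.1, -0.2, -2.1]
opening: 0.0575
turn [0.001 0.003 0.001] shift [-0.0015  0.0005] pos [ 0.6318 -0.066   0.0955] q7 [ 0.03  0.59  0.04  1.71 -0.03  0.84  0.08] f [-0.1 -0.2 -2.1] op 0.0575 t 15.85
```

```bash
python3 -m pendant '[[[0,0,-0.004],[0,0,0],-1],[[0,0,-0.002],[0,0,0],-1],[[0,0,0],[0,0,0],-1]]'
python3 -c "
from h import *
fix(-1.57,.6303,-.0655)"
```

```text
clock: 16.15
ee_pos: [0.6323, -0.0661, 0.0952]
ee_rot: [2.219, 2.219, 0.004]
force: [0.0, 0.1, -2.3]
opening: 0.0574
turn [0.001 0.004 0.001] shift [-0.002   0.0006] pos [ 0.6323 -0.0661  0.0952] q7 [ 0.03  0.59  0.04  1.71 -0.03  0.84  0.08] f [ 0.   0.1 -2.3] op 0.0574 t 16.15
```

```bash
python3 -m pendant '[[[0,0,0],[0,0,0],0],[[0,0,0],[0,0,0],1],[[0,0,0],[0,0,0],1],[[0,0,0.04],[0,0,0],1],[[0,0,0.04],[0,0,0],1],[[0,0,0],[0,0,0.15],1],[[0,0,0],[0,0,0.15],1],[[0,0,0],[0,0,0.15],1]]'; python3 -m pendant '[[[0,0,0],[0,0,0.15],1],[[0,0,0],[0,0,0.15],1],[[0,0,0],[0,0,0.15],1],[[0,0,0],[0,0,0.15],1],[[0,0,0],[0,0,0.15],1],[[0,0,0],[0,0,0.15],1],[[0,0,0],[0,0,0.15],1],[[0,0,0],[0,0,0],1]]'
python3 -c "
from h import *
fix(0,.632,-.0655)
save('top','t7')"
```

```text
clock: 16.95
ee_pos: [0.6332, -0.0661, 0.1768]
ee_rot: [1.658, 2.661, 0.001]
force: [1.2, 0.6, 0.2]
opening: 0.0855
clock: 17.75
ee_pos: [0.6349, -0.0669, 0.1767]
ee_rot: [0.1, 3.132, 0.009]
force: [-0.0, 0.4, 0.1]
opening: 0.0856
turn [-0.006  0.008  0.064] shift [-0.0029  0.0014] pos [ 0.6349 -0.0669  0.1767] q7 [ 0.28  0.51 -0.29  1.64  0.16  1.    1.45] f [-0.   0.4  0.1] op 0.0856 t 17.75
```

View pics/t7.png

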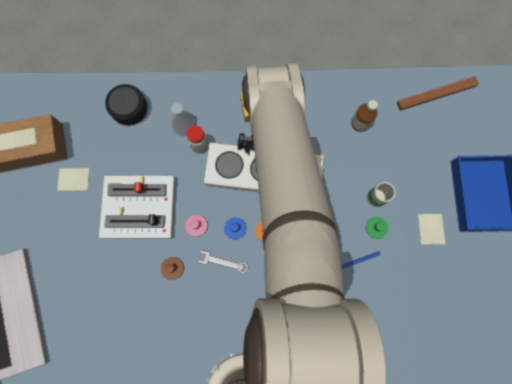

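```bash
python3 -m pendant '[[[-0.003,0.001,-0.035],[-0.006,0.008,0.06],1],[[0,0,-0.02],[0,0,0],1],[[0,0,-0.01],[0,0,0],1],[[0,0,0],[0,0,0],1],[[0,0,0],[0,0,0],1]]'
python3 -c "
from h import *
fix(0,.632,-.0655)"
```

```text
clock: 18.3
ee_pos: [0.6337, -0.0664, 0.1114]
ee_rot: [0.036, 3.138, -0.003]
force: [0.2, -0.2, -0.3]
opening: 0.0852
turn [0.002 0.004 0.023] shift [-0.0017  0.0009] pos [ 0.6337 -0.0664  0.1114] q7 [ 0.26  0.59 -0.28  1.69  0.2   0.89  1.46] f [ 0.2 -0.2 -0.3] op 0.0852 t 18.3
```

```bash
python3 -m pendant '[[[-0.0015,0,-0.006],[0,0,0.02],0],[[0,0,0],[0,0,0],-1],[[0,0,0],[0,0,0],-1],[[0,0,0],[0,0,0],-1],[[0,0,0],[0,0,0],-1],[[0,0,0],[0,0,0],-1]]' 20
python3 -c "
from h import *
fix(0,.632,-.0655)"
python3 -m pendant '[[[0,0,0],[0,0,0],0],[[0,0,0],[0,0,0],1],[[0,0,0],[0,0,0],1],[[0,0,0.04],[0,0,0],1],[[0,0,0.04],[0,0,0],1],[[0,0,0.02],[0,0,0],1],[[0,0,0],[0,0,0],1]]'
python3 -c "
from h import *
save('wrist','w8');fix(-1.57,.544,-.405)"
```

```text
clock: 18.9
ee_pos: [0.6331, -0.0666, 0.1072]
ee_rot: [0.005, 3.135, -0.003]
force: [-0.3, 0.6, -2.8]
opening: 0.0572
turn [0.002 0.006 0.003] shift [-0.0011  0.0011] pos [ 0.6331 -0.0666  0.1072] q7 [ 0.27  0.59 -0.28  1.69  0.2   0.88  1.47] f [-0.3  0.6 -2.8] op 0.0572 t 18.9
clock: 19.6
ee_pos: [0.6332, -0.0662, 0.211]
ee_rot: [0.004, 3.135, -0.003]
force: [0.0, 0.8, 0.5]
opening: 0.0854
turn [ 0.005  0.003 -1.567] shift [-0.0886 -0.3388] pos [ 0.6326 -0.0662  0.2097] q7 [ 0.29  0.48 -0.3   1.62  0.16  1.07  1.5 ] f [0.2 0.1 0.9] op 0.0853 t 19.65
```

View pics/w8.png

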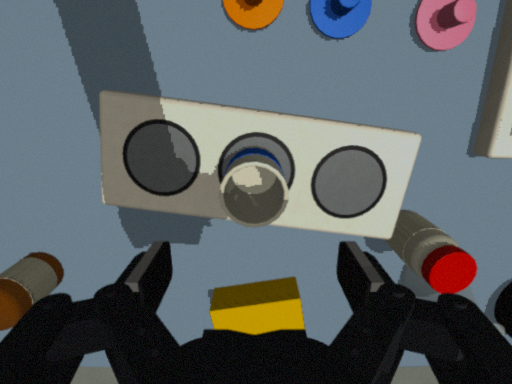

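```bash
python3 -m pendant '[[[-0.04,0.02,0],[0,0,0],0.3],[[-0.04,0.02,0],[0,0,0],0.3],[[-0.04,0.02,-0.02],[0,0,0],0.3],[[-0.035,0.02,-0.03],[0,0,0],0.3],[[-0.01,0.005,-0.02],[0,0,0],0.3],[[0,0,0],[0,0,0],0.3],[[0,0,0],[0,0,0],0.3]]'
python3 -c "
from h import *
save('top','t9');save('wrist','w9');fix(0,.4578,.0245)"
```

```text
clock: 20.35
ee_pos: [0.4576, 0.019, 0.1309]
ee_rot: [-0.006, -3.139, 0.003]
force: [0.3, -0.3, 0.2]
opening: 0.0555
turn [ 0.002 -0.001  0.005] shift [-0.0009  0.0058] pos [0.4587 0.0187 0.1315] q7 [ 0.21  0.29 -0.36  2.1   0.15  0.77  1.33] f [ 1.2  0.6 -0.2] op 0.0557 t 20.45
```

View pics/w9.png

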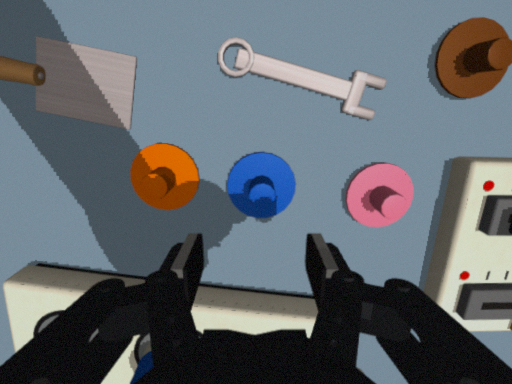

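```bash
python3 - <<'E'
from m import *
c=load('w9')
for ce,e,r,a,_ in blobs(c,(100,150,60),(125,255,255),200): print(np.round(e,1),r,onz(c,*e,.0095))
print(onz(c,263,191,.041))
E
python3 -m pendant '[[[-0.001,0.0055,-0.04],[0,0,0],0.3],[[0,0,-0.03],[0,0,0],0.3],[[0,0,0],[0,0,0],0.3],[[0,0,0],[0,0,0],0.3]]'
python3 -c "
from h import *
fix(0,.4578,.0245)"
```

```text
[260.8 184.8] 33.943138122558594 [0.45845567 0.0245423  0.0095    ]
[140.5 367.5] 18.179758071899414 [ 0.6904891  -0.12212194  0.0095    ]
[0.45486122 0.02570898 0.041     ]
clock: 20.85
ee_pos: [0.4677, 0.0223, 0.0642]
ee_rot: [0.017, 3.13, -0.002]
force: [0.5, -0.2, 0.9]
opening: 0.0557
turn [0.001 0.012 0.011] shift [-0.0099  0.0022] pos [0.4677 0.0223 0.0642] q7 [ 0.16  0.42 -0.32  2.13  0.23  0.61  1.24] f [ 0.5 -0.2  0.9] op 0.0557 t 20.85
```

```bash
python3 -m pendant '[[[-0.01,0.002,-0.01],[0,0.012,0.011],0.3],[[0,0,-0.015],[0,0,0],0.3],[[0,0,0],[0,0,0],0.3],[[0,0,0],[0,0,0],0.3]]'
python3 -c "
from h import *
fix(0,.458,.0245)"
```

```text
clock: 21.25
ee_pos: [0.4609, 0.0239, 0.0426]
ee_rot: [0.001, 3.136, -0.002]
force: [1.2, 0.4, -0.1]
opening: 0.0556
turn [0.002 0.006 0.   ] shift [-0.0029  0.0006] pos [0.4609 0.0239 0.0426] q7 [ 0.15  0.46 -0.3   2.15  0.25  0.56  1.23] f [ 1.2  0.4 -0.1] op 0.0556 t 21.25
```

```bash
python3 -m pendant '[[[-0.003,0.0005,-0.012],[0,0.006,0],0.3],[[0,0,0],[0,0,0],0.3],[[-0.001,0,-0.008],[0,0,0],0.3],[[0,0,0],[0,0,0],0.3],[[0,0,0],[0,0,0],0.3]]'
python3 -c "
from h import *
fix(0,.458,.0245)"
```

```text
clock: 21.75
ee_pos: [0.4579, 0.0244, 0.0229]
ee_rot: [0.001, 3.139, -0.003]
force: [-0.7, 0.2, 0.5]
opening: 0.0558
turn [0.002 0.002 0.   ] shift [0.0001 0.0001] pos [0.4579 0.0244 0.0229] q7 [ 0.13  0.49 -0.29  2.16  0.28  0.52  1.21] f [-0.7  0.2  0.5] op 0.0558 t 21.75
```

```bash
python3 -m pendant '[[[0,0,-0.006],[0,0.002,0],0.3],[[0,0,0],[0,0,0],0],[[0,0,0],[0,0,0],-1],[[0,0,0],[0,0,0],-1],[[0,0,0],[0,0,0],-1],[[0,0,0],[0,0,0],-1],[[0,0,0],[0,0,0],-1]]'
python3 -c "
from h import *
fix(0,.458,.0245)"
```

```text
clock: 22.45
ee_pos: [0.4579, 0.0244, 0.0165]
ee_rot: [0.001, 3.141, -0.003]
force: [-0.8, -0.1, -1.6]
opening: 0.0231
turn [0.002 0.    0.   ] shift [0.0001 0.0001] pos [0.4579 0.0244 0.0165] q7 [ 0.12  0.51 -0.28  2.16  0.28  0.51  1.2 ] f [-0.8 -0.1 -1.6] op 0.0231 t 22.45
```

```bash
python3 -m pendant '[[[0,0,0],[0,0,0],0.2],[[0,0,0],[0,0,0],0.2],[[0,0,0.03],[0,0,0],0.2],[[0,0,0.02],[0,0,0],0.2],[[0,0,0],[0,0,-0.15],0.2],[[0,0,0],[0,0,-0.15],0.2],[[0,0,0],[0,0,-0.15],0.2],[[0,0,0],[0,0,-0.15],0.2]]';python3 -m pendant '[[[0,0,0],[0,0,-0.15],0.2],[[0,0,0],[0,0,-0.15],0.2],[[0,0,0],[0,0,-0.15],0.2],[[0,0,0],[0,0,-0.15],0.2],[[0,0,0],[0,0,-0.15],0.2],[[0,0,0],[0,0,-0.15],0.2],[[0,0,0],[0,0,0],0.2],[[0,0,0],[0,0,0],0.2]]'
python3 -c "
from h import *
fix(-1.57,.458,.0244)"
```

```text
clock: 23.25
ee_pos: [0.4581, 0.0244, 0.0688]
ee_rot: [0.938, 2.998, 0.002]
force: [-0.1, 0.5, 0.4]
opening: 0.0516
clock: 24.05
ee_pos: [0.4584, 0.025, 0.0695]
ee_rot: [2.143, 2.294, 0.002]
force: [-0.2, 0.5, -1.0]
opening: 0.0511
turn [ 0.001  0.003 -0.067] shift [-0.0004 -0.0006] pos [0.4584 0.025  0.0695] q7 [-0.14  0.38  0.03  2.15 -0.02  0.6  -0.03] f [-0.2  0.5 -1. ] op 0.0511 t 24.05
```

```bash
python3 -m pendant '[[[0,0,-0.02],[0,0,-0.067],0.2],[[-0.003,0,-0.015],[0,0,0],0.2],[[0,0,0],[0,0,0],0.2],[[0,0,0],[0,0,0],0.2]]';python3 -c "
from h import *
fix(-1.57,.458,.0244)"
```

```text
clock: 24.45
ee_pos: [0.4566, 0.0254, 0.0346]
ee_rot: [2.207, 2.231, 0.006]
force: [0.0, 0.0, -0.4]
opening: 0.0514
turn [-0.     0.005 -0.01 ] shift [ 0.0014 -0.001 ] pos [0.4566 0.0254 0.0346] q7 [-0.15  0.45  0.04  2.17 -0.03  0.52 -0.08] f [ 0.   0.  -0.4] op 0.0514 t 24.45
```

```bash
python3 -m pendant '[[[0.0005,-0.001,-0.012],[0,0.005,-0.01],0.2],[[0,0,-0.006],[0,0,0],0.2],[[0,0,0],[0,0,0],0],[[0,0,0],[0,0,0],-1],[[0,0,0],[0,0,0],-1],[[0,0,0],[0,0,0],-1],[[0,0,0],[0,0,0],-1],[[0,0,0],[0,0,0],-1]]' 40;python3 -c "
from h import *
fix(-1.57,.458,.0244)"
```

```text
clock: 25.25
ee_pos: [0.4588, 0.0243, 0.0169]
ee_rot: [2.218, 2.223, 0.004]
force: [-0.8, 0.4, -0.8]
opening: 0.0227
turn [-0.001  0.003 -0.002] shift [-0.0008  0.0001] pos [0.4588 0.0243 0.0169] q7 [-0.14  0.49  0.03  2.17 -0.04  0.48 -0.08] f [-0.8  0.4 -0.8] op 0.0227 t 25.25
```

```bash
python3 -m pendant '[[[0,0,0.04],[0,0,0],-1],[[0,0,0.045],[0,0,0],-1],[[0,0,0.045],[0,0,0],-1],[[0,0,0.04],[0,0,0],-1],[[0.03,-0.016,0.015],[0,0,0],-1],[[0.04,-0.021,0],[0,0,0],-1],[[0.04,-0.021,0],[0,0,0],-1],[[0.035,-0.018,0],[0,0,0],-1]]';python3 -m pendant '[[[0,0,0],[0,0,0],-1],[[0,0,0],[0,0,0],-1]]';python3 -c "
from h import *
fix(-1.57,.632,-.0666)"
```

```text
clock: 26.05
ee_pos: [0.6004, -0.0504, 0.2103]
ee_rot: [-2.207, -2.232, 0.0]
force: [-0.0, 1.4, -0.9]
opening: 0.0227
clock: 26.25
ee_pos: [0.6038, -0.0542, 0.2095]
ee_rot: [2.214, 2.229, -0.001]
force: [-0.5, 0.4, -0.9]
opening: 0.0225
turn [ 0.    -0.    -0.006] shift [ 0.0282 -0.0124] pos [ 0.6038 -0.0542  0.2095] q7 [-0.04  0.41  0.11  1.7  -0.05  1.03  0.09] f [-0.5  0.4 -0.9] op 0.0225 t 26.25
```

```bash
python3 -m pendant '[[[0.028,-0.0125,-0.01],[0,0,-0.006],-1],[[0,0,0],[0,0,0],-1],[[0,0,-0.02],[0,0,0],-1],[[0,0,0],[0,0,0],-1],[[0,0,0],[0,0,0],-1]]';python3 -c "
from h import *
fix(-1.57,.632,-.0666)"
```

```text
clock: 26.75
ee_pos: [0.6271, -0.0628, 0.1782]
ee_rot: [-2.212, -2.222, 0.004]
force: [-0.4, 0.3, -0.9]
opening: 0.023
turn [-0.002 -0.006 -0.004] shift [ 0.0049 -0.0038] pos [ 0.6271 -0.0628  0.1782] q7 [-0.02  0.49  0.11  1.66 -0.06  1.    0.11] f [-0.4  0.3 -0.9] op 0.023 t 26.75
```

```bash
python3 -m pendant '[[[0.0045,-0.0038,-0.008],[-0.002,-0.006,-0.004],-1],[[0,0,0],[0,0,0],-1],[[0,0,-0.005],[0,0,0],-1],[[0,0,0],[0,0,0],-1],[[0,0,0],[0,0,0],-1]]';python3 -c "
from h import *
fix(-1.57,.632,-.0666)
save('wrist','w10');save('scene','s10')
a=cv2.imread('pics/s10.png');cv2.imwrite('pics/s10c.png',cv2.resize(a[130:270,150:330],(720,560),interpolation=cv2.INTER_CUBIC))"
```

```text
clock: 27.25
ee_pos: [0.632, -0.0656, 0.1673]
ee_rot: [2.218, 2.222, 0.004]
force: [0.1, 0.1, 0.4]
opening: 0.0225
turn [-0.001  0.003 -0.001] shift [ 0.    -0.001] pos [ 0.632  -0.0656  0.1673] q7 [-0.02  0.5   0.11  1.67 -0.06  0.97  0.11] f [0.1 0.1 0.4] op 0.0225 t 27.25
```

View pics/s10c.png

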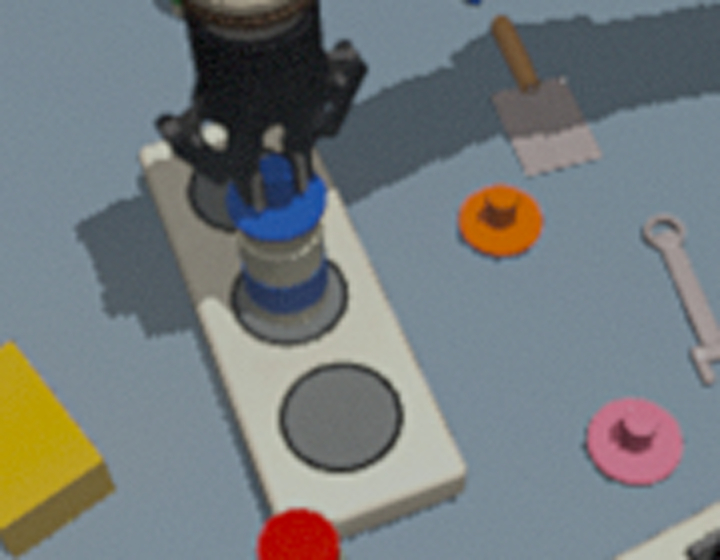

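View pics/w10.png

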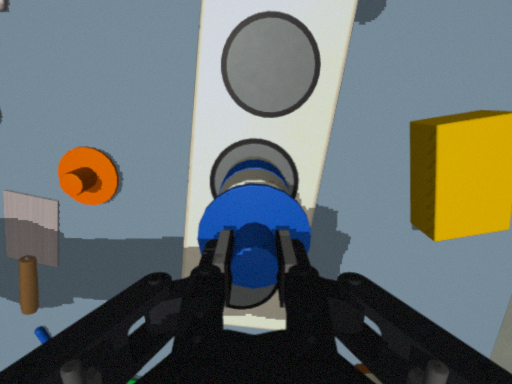

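```bash
python3 -m pendant '[[[0,-0.001,-0.01],[0,0.003,0],-1],[[0,0,0],[0,0,0],-1],[[0,0,-0.005],[0,0,0],-1],[[0,0,0],[0,0,0],-1],[[0,0,0],[0,0,0],-1]]';python3 -c "
from h import *
fix(-1.57,.632,-.0666)"
```

```text
clock: 27.85
ee_pos: [0.6317, -0.0668, 0.1505]
ee_rot: [-2.219, -2.222, 0.0]
force: [-0.1, -0.3, -1.4]
opening: 0.0227
turn [-0.001 -0.001 -0.001] shift [0.0003 0.0002] pos [ 0.6317 -0.0668  0.1505] q7 [-0.01  0.52  0.1   1.67 -0.07  0.95  0.12] f [-0.1 -0.3 -1.4] op 0.0227 t 27.85
```

```bash
python3 -m pendant '[[[0,0,-0.005],[0,0,0],-1],[[0,0,0],[0,0,0],-1],[[0,0,-0.004],[0,0,0],-1],[[0,0,0],[0,0,0],-1],[[0,0,0],[0,0,0],-1]]';python3 -c "
from h import *
fix(-1.57,.632,-.0666)"
```

```text
clock: 28.35
ee_pos: [0.6321, -0.0668, 0.1411]
ee_rot: [-2.22, -2.223, -0.001]
force: [0.9, 0.1, -1.5]
opening: 0.0226
turn [-0.001  0.    -0.001] shift [-0.0001  0.0002] pos [ 0.6321 -0.0668  0.1411] q7 [-0.01  0.54  0.1   1.68 -0.07  0.93  0.12] f [ 0.9  0.1 -1.5] op 0.0226 t 28.35
```

```bash
python3 -m pendant '[[[0,0,0],[0,0,0],-0.3],[[0,0,0],[0,0,0],0],[[0,0,0],[0,0,0],0.2],[[0,0,0.02],[0,0,0],0.2],[[0,0,0.04],[0,0,0],0.2],[[0,0,0.04],[0,0,0],0.2],[[0,0,0],[0,0,0],1],[[0,0,0],[0,0,0],1]]';python3 -c "
from h import *
fix(-1.57,.544,-.405)
save('wrist','w11');save('scene','s11');save('top','t11')
a=cv2.imread('pics/s11.png');cv2.imwrite('pics/s11c.png',cv2.resize(a[90:240,150:330],(720,600),interpolation=cv2.INTER_CUBIC))"
```

```text
clock: 29.15
ee_pos: [0.6308, -0.0666, 0.2441]
ee_rot: [-2.219, -2.222, 0.001]
force: [-1.1, -0.9, -0.7]
opening: 0.0779
turn [-0.001 -0.002 -0.001] shift [-0.0868 -0.3384] pos [ 0.6308 -0.0666  0.2441] q7 [-0.02  0.43  0.11  1.59 -0.05  1.12  0.11] f [-1.1 -0.9 -0.7] op 0.0779 t 29.15
```

View pics/s11c.png

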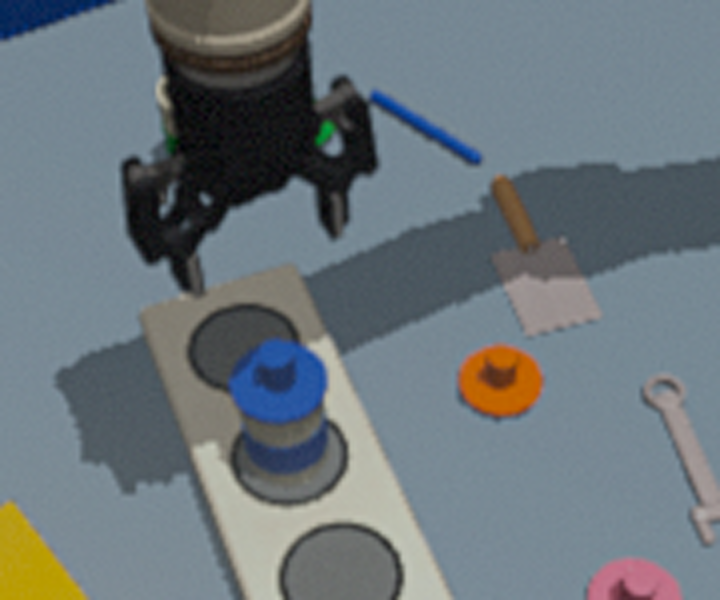

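View pics/w11.png

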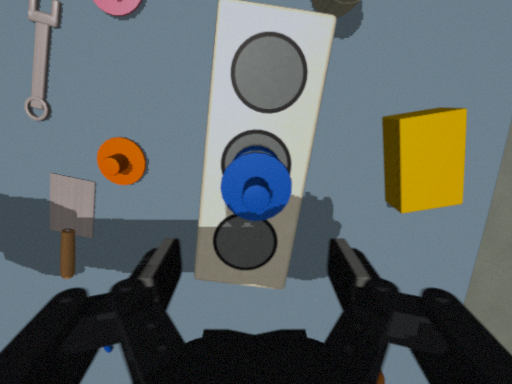

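```bash
python3 -m pendant '[[[-0.01,-0.045,0],[0,0,0],1],[[-0.012,-0.045,0],[0,0,0],1],[[-0.012,-0.045,0],[0,0,0],1],[[-0.012,-0.045,0],[0,0,0],1],[[-0.012,-0.045,0],[0,0,0],1],[[-0.012,-0.04,-0.01],[0,0,0],1],[[-0.005,-0.02,0],[0,0,0],1],[[0,0,0],[0,0,0],1]]';python3 -c "
from h import *
fix(-1.57,.544,-.405)
save('wrist','w12');save('top','t12')"
```

```text
clock: 30.1
ee_pos: [0.5445, -0.3553, 0.2198]
ee_rot: [-2.196, -2.216, 0.015]
force: [-0.5, -0.4, -0.4]
opening: 0.0857
turn [-0.008 -0.022 -0.008] shift [-0.0005 -0.0497] pos [ 0.5445 -0.3553  0.2198] q7 [ 0.39  0.5   0.2   1.56 -0.1   1.12  0.62] f [-0.5 -0.4 -0.4] op 0.0857 t 30.1
```

View pics/w12.png

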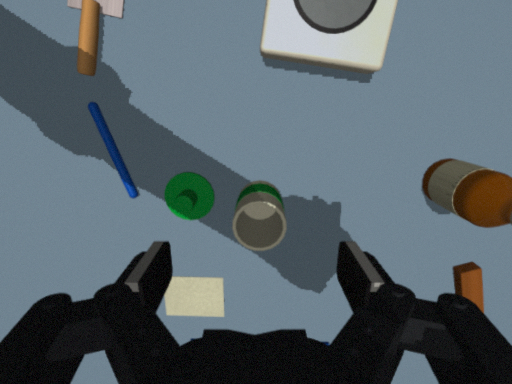

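View pics/t12.png

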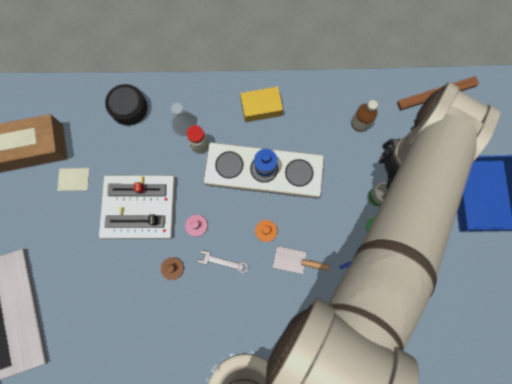

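```bash
python3 -c "
from m import *
c=load('w12');print(onz(c,259.5,222.5,.085))
for ce,e,r,a,_ in blobs(c,(50,120,30),(75,255,255),100): print(np.round(e,1),r,onz(c,*e,.0095))
"
python3 -m pendant '[[[0,-0.035,0],[-0.008,-0.022,-0.008],1],[[0,-0.008,-0.03],[0,0,0],1],[[0,0,-0.03],[0,0,0],1],[[0,0,-0.03],[0,0,0],1],[[0,0,0],[0,0,0],1],[[0,0,0],[0,0,0],1]]';python3 -c "
from h import *
fix(-1.57,.544,-.405)"
```

```text
[ 0.54791297 -0.40038713  0.085     ]
[189.  195.6] 25.29729461669922 [ 0.45542569 -0.39656187  0.0095    ]
[259.5 202. ] 22.522310256958008 [ 0.54765758 -0.40387881  0.0095    ]
clock: 30.8
ee_pos: [0.5562, -0.3783, 0.1269]
ee_rot: [-2.19, -2.247, -0.02]
force: [-0.4, -0.9, 0.4]
opening: 0.0854
turn [-0.012  0.006 -0.025] shift [-0.0122 -0.0267] pos [ 0.5562 -0.3783  0.1269] q7 [ 0.44  0.62  0.18  1.59 -0.14  0.95  0.69] f [-0.4 -0.9  0.4] op 0.0854 t 30.8
```

```bash
python3 -m pendant '[[[-0.01,-0.025,0],[-0.012,0.006,-0.025],1],[[0,0,0],[0,0,0],1],[[0,0,-0.015],[0,0,0],1],[[0,0,0],[0,0,0],1],[[0,0,0],[0,0,0],1]]';python3 -c "
from h import *
save('wrist','w13');fix(-1.57,.546,-.403)"
```

```text
clock: 31.3
ee_pos: [0.5508, -0.4034, 0.1172]
ee_rot: [2.211, 2.22, 0.004]
force: [0.2, 0.3, 0.7]
opening: 0.0852
turn [ 0.004  0.007 -0.003] shift [-0.0044  0.0002] pos [ 0.5504 -0.4032  0.1168] q7 [ 0.46  0.64  0.19  1.58 -0.14  0.93  0.7 ] f [-0.  -0.4 -0.5] op 0.0856 t 31.35
```

View pics/w13.png

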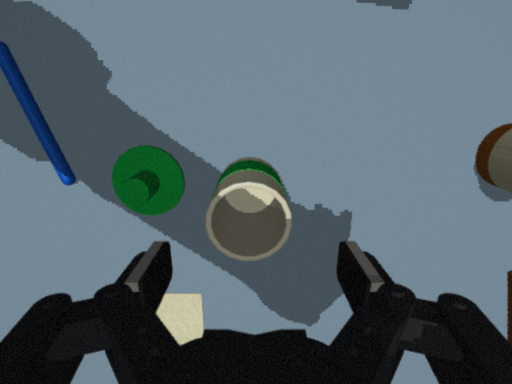

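```bash
python3 -c "
from h import *
c=load('w13');print(onz(c,249,221,.085))"
python3 -m pendant '[[[-0.005,0,-0.025],[0.004,0.007,-0.003],1],[[0,0,-0.025],[0,0,0],1],[[0,0,0],[0,0,0],1],[[0,0,0],[0,0,0],1]]';python3 -c "
from h import *
fix(-1.57,.546,-.403)"
```

```text
[ 0.54805876 -0.4037612   0.085     ]
clock: 31.75
ee_pos: [0.5471, -0.4034, 0.0683]
ee_rot: [2.217, 2.221, 0.002]
force: [-0.4, -0.2, 0.7]
opening: 0.0855
turn [ 0.001  0.003 -0.001] shift [-0.0011  0.0004] pos [ 0.5471 -0.4034  0.0683] q7 [ 0.47  0.7   0.18  1.6  -0.15  0.85  0.71] f [-0.4 -0.2  0.7] op 0.0855 t 31.75
```

```bash
python3 -m pendant '[[[0,0,-0.018],[0,0.003,0],1],[[0,0,0],[0,0,0],0],[[0,0,0],[0,0,0],-1],[[0,0,0],[0,0,0],-1],[[0,0,0],[0,0,0],-1],[[0,0,0],[0,0,0],-1],[[0,0,0],[0,0,0],-1]]' 35;python3 -c "
from h import *
fix(-1.57,.546,-.403)"
python3 -m pendant '[[[0,0,0.04],[0,0,0],-1],[[0,0,0.04],[0,0,0],-1],[[0,0,0.04],[0,0,0],-1],[[0.01,0.04,0],[0,0,0],-1],[[0.012,0.045,0],[0,0,0],-1],[[0.012,0.045,0],[0,0,0],-1],[[0.012,0.045,0],[0,0,0],-1],[[0.01,0.03,0],[0,0,0],-1]]'; python3 -m pendant '[[[0,0,0],[0,0,0],-1],[[0,0,0],[0,0,0],-1]]'
python3 -c "
from h import *
fix(-1.57,.616,-.170)"
```

```text
clock: 32.45
ee_pos: [0.5489, -0.4044, 0.0524]
ee_rot: [2.215, 2.22, 0.0]
force: [0.4, -0.2, -1.5]
opening: 0.0559
turn [ 0.004  0.004 -0.001] shift [-0.0029  0.0014] pos [ 0.5489 -0.4044  0.0524] q7 [ 0.47  0.72  0.18  1.6  -0.16  0.83  0.71] f [ 0.4 -0.2 -1.5] op 0.0559 t 32.45
clock: 33.25
ee_pos: [0.6, -0.2011, 0.1774]
ee_rot: [2.231, 2.201, -0.005]
force: [0.9, 0.1, -1.6]
opening: 0.056
clock: 33.45
ee_pos: [0.6025, -0.1924, 0.1775]
ee_rot: [2.22, 2.215, 0.001]
force: [0.1, -0.6, -1.1]
opening: 0.0559
turn [0.004 0.004 0.003] shift [0.0135 0.0224] pos [ 0.6025 -0.1924  0.1775] q7 [ 0.14  0.49  0.17  1.67 -0.09  0.99  0.34] f [ 0.1 -0.6 -1.1] op 0.0559 t 33.45
```

```bash
python3 -m pendant '[[[0.0135,0.0224,-0.02],[0.004,0.004,0.003],-1],[[0,0,0],[0,0,0],-1],[[0,0,-0.03],[0,0,0],-1],[[0,0,0],[0,0,0],-1],[[0,0,0],[0,0,0],-1]]'
python3 -c "
from h import *
fix(-1.57,.6158,-.1695)"
```

```text
clock: 33.95
ee_pos: [0.6157, -0.1764, 0.128]
ee_rot: [2.226, 2.212, -0.001]
force: [-0.2, -0.0, -1.6]
opening: 0.0561
turn [0.003 0.002 0.007] shift [0.0001 0.0069] pos [ 0.6157 -0.1764  0.128 ] q7 [ 0.12  0.56  0.16  1.68 -0.1   0.91  0.31] f [-0.2 -0.  -1.6] op 0.0561 t 33.95
```

```bash
python3 -m pendant '[[[0,0.007,-0.01],[0.003,0.002,0.007],-1],[[0,0,0],[0,0,0],-1],[[0,0,-0.01],[0,0,0],-1],[[0,0,0],[0,0,0],-1],[[0,0,0],[0,0,0],-1]]'
python3 -c "
from h import *
save('scene','s14');a=cv2.imread('pics/s14.png');cv2.imwrite('pics/s14c.png',cv2.resize(a[110:240,150:330],(720,520),interpolation=cv2.INTER_CUBIC))
fix(-1.57,.6158,-.1695)"
```

```text
clock: 34.45
ee_pos: [0.6168, -0.1718, 0.1098]
ee_rot: [2.221, 2.217, 0.002]
force: [0.1, 0.1, -0.4]
opening: 0.0557
turn [0.001 0.003 0.003] shift [-0.0006  0.0021] pos [ 0.6164 -0.1716  0.1095] q7 [ 0.12  0.58  0.15  1.69 -0.11  0.87  0.31] f [-0.2  1.2 -1.9] op 0.0558 t 34.5
```

View pics/s14c.png

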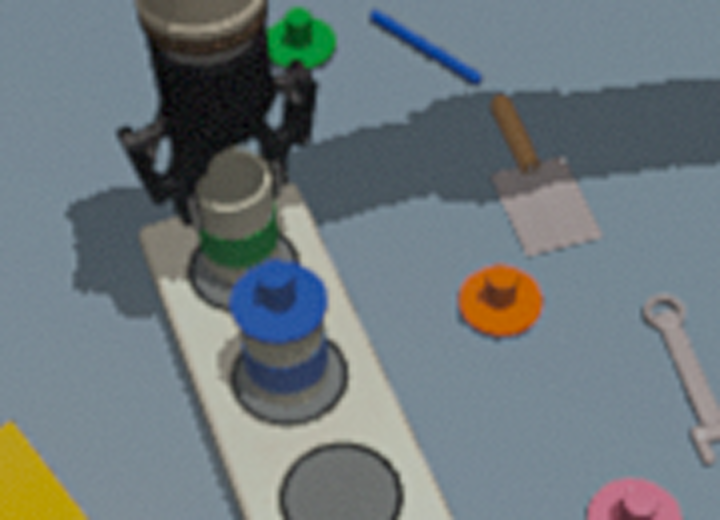

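```bash
python3 - <<'E'
from h import *
c=load('s14')
print('green rim',onz(c,150+236/4,110+181/4,.142))
c=load('s10') # before; blue cover disc seated check from s11
c=load('s11')
print('blue disc top',onz(c,150+278/4,90+379/4,.045+.09))
E
```

```text
green rim [ 0.61320533 -0.16612315  0.142     ]
blue disc top [ 0.63196041 -0.06530697  0.135     ]
```

```bash
python3 -m pendant '[[[-0.0005,-0.0015,-0.006],[0.001,0.003,0.003],-1],[[0,0,0],[0,0,0],-1],[[0,0,-0.004],[0,0,0],-1],[[0,0,0],[0,0,0],-1],[[0,0,0],[0,0,0],-1]]'
python3 -c "
from h import *
fix(-1.57,.6158,-.1695)"
```

```text
clock: 35.0
ee_pos: [0.6162, -0.1734, 0.0991]
ee_rot: [2.219, 2.223, -0.0]
force: [0.3, -0.0, -1.2]
opening: 0.0561
turn [ 0.     0.    -0.001] shift [-0.0004  0.0039] pos [ 0.6162 -0.1734  0.0991] q7 [ 0.12  0.6   0.15  1.69 -0.11  0.86  0.32] f [ 0.3 -0.  -1.2] op 0.0561 t 35.0
```

```bash
python3 -m pendant '[[[0,0,-0.0025],[0,0,0],-1],[[0,0,0],[0,0,0],-1],[[0,0,-0.002],[0,0,0],-1],[[0,0,0],[0,0,0],-1]]'
python3 -c "
from h import *
fix(-1.57,.6158,-.1695)"
```

```text
clock: 35.4
ee_pos: [0.617, -0.1737, 0.0971]
ee_rot: [2.218, 2.222, 0.002]
force: [0.4, -0.4, -1.9]
opening: 0.0559
turn [ 0.001  0.002 -0.001] shift [-0.0012  0.0042] pos [ 0.617  -0.1737  0.0971] q7 [ 0.12  0.6   0.15  1.69 -0.11  0.85  0.32] f [ 0.4 -0.4 -1.9] op 0.0559 t 35.4
```

```bash
python3 -m pendant '[[[0,0,0],[0,0,0],0],[[0,0,0],[0,0,0],1],[[0,0,0],[0,0,0],1],[[0,0,0.04],[0,0,0],1],[[0,0,0.045],[0,0,0],1],[[0,0,0],[0,0,0.15],1],[[0,0,0],[0,0,0.15],1],[[0,0,0],[0,0,0.15],1]]'; python3 -m pendant '[[[0,0,0],[0,0,0.15],1],[[0,0,0],[0,0,0.15],1],[[0,0,0],[0,0,0.15],1],[[0,0,0],[0,0,0.15],1],[[0,0,0],[0,0,0.15],1],[[0,0,0],[0,0,0.15],1],[[0,0,0],[0,0,0.15],1],[[0,0,0],[0,0,0],1]]'
python3 -c "
from h import *
fix(0,.617,-.1695)
save('wrist','w15');save('scene','s15')"
```

```text
clock: 36.2
ee_pos: [0.6173, -0.1735, 0.185]
ee_rot: [1.657, 2.664, -0.003]
force: [-0.2, -0.9, -0.1]
opening: 0.0859
clock: 37.0
ee_pos: [0.6179, -0.1743, 0.1854]
ee_rot: [0.098, 3.133, 0.002]
force: [0.3, 0.2, 0.4]
opening: 0.0854
turn [-0.001  0.007  0.062] shift [-0.0009  0.0048] pos [ 0.6179 -0.1743  0.1854] q7 [ 0.35  0.5  -0.16  1.63  0.09  1.02  1.67] f [0.3 0.2 0.4] op 0.0854 t 37.0
```

View pics/w15.png

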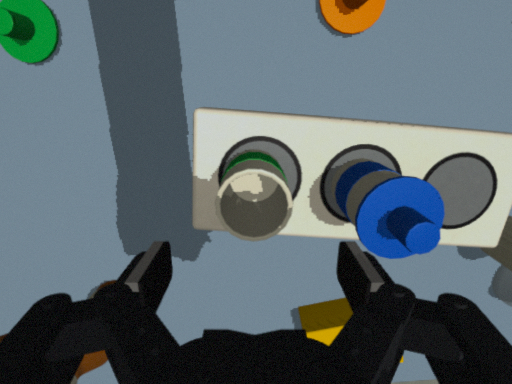

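```bash
python3 -c "
from h import *
c=load('w15');print(onz(c,254,203,.13),onz(c,399,217,.135))
"
python3 -m pendant '[[[-0.001,0.0045,-0.035],[0,0.007,0.06],1],[[0,0,-0.03],[0,0,0],1],[[0,0,-0.01],[0,0,0],1],[[0,0,0],[0,0,0],1],[[0,0,0],[0,0,0],1]]'
python3 -c "
from h import *
fix(0,.617,-.1695)"
```

```text
[ 0.61397347 -0.17459055  0.13      ] [ 0.62986917 -0.0688532   0.135     ]
clock: 37.6
ee_pos: [0.6188, -0.1703, 0.1109]
ee_rot: [0.031, 3.138, -0.001]
force: [0.3, 0.7, 1.3]
opening: 0.0852
turn [0.001 0.004 0.019] shift [-0.0018  0.0008] pos [ 0.6188 -0.1703  0.1109] q7 [ 0.34  0.59 -0.16  1.68  0.12  0.88  1.69] f [0.3 0.7 1.3] op 0.0852 t 37.6
```

```bash
python3 -m pendant '[[[-0.0015,-0.001,-0.006],[0,0.004,0.019],0],[[0,0,0],[0,0,0],-1],[[0,0,0],[0,0,0],-1],[[0,0,0],[0,0,0],-1],[[0,0,0],[0,0,0],-1],[[0,0,0],[0,0,0],-1]]' 20
python3 -c "
from h import *
fix(0,.617,-.1695)"
```

```text
clock: 38.2
ee_pos: [0.6194, -0.1723, 0.1085]
ee_rot: [0.002, 3.137, -0.004]
force: [0.3, -0.4, -1.4]
opening: 0.058
turn [0.003 0.005 0.001] shift [-0.0024  0.0028] pos [ 0.6194 -0.1723  0.1085] q7 [ 0.35  0.59 -0.16  1.68  0.12  0.88  1.7 ] f [ 0.3 -0.4 -1.4] op 0.058 t 38.2
```

```bash
python3 -m pendant '[[[0,0,0],[0,0,0],0],[[0,0,0],[0,0,0],1],[[0,0,0],[0,0,0],1],[[0,0,0.04],[0,0,0],1],[[0,0,0.045],[0,0,0],1],[[0,-0.01,0.02],[0,0,-0.15],0.3],[[-0.02,-0.03,0],[0,0,-0.15],0.3],[[-0.02,-0.03,0],[0,0,-0.15],0.3]]'; python3 -m pendant '[[[-0.02,-0.03,0],[0,0,-0.15],0.3],[[-0.02,-0.03,0],[0,0,-0.15],0.3],[[-0.02,-0.03,0],[0,0,-0.15],0.3],[[-0.02,-0.03,0],[0,0,-0.15],0.3],[[-0.02,-0.03,0],[0,0,-0.15],0.3],[[-0.01,-0.005,0],[0,0,-0.15],0.3],[[0,0,0],[0,0,-0.15],0.3],[[0,0,0],[0,0,0],0.3]]'
python3 -c "
from h import *
save('wrist','w16');fix(-1.57,.4555,-.3965)"
```

```text
clock: 39.0
ee_pos: [0.5821, -0.2359, 0.2184]
ee_rot: [0.703, 3.053, 0.007]
force: [-0.2, -0.5, -0.3]
opening: 0.0553
clock: 39.8
ee_pos: [0.4641, -0.4038, 0.2235]
ee_rot: [2.142, 2.272, -0.01]
force: [0.8, -0.3, -0.7]
opening: 0.0555
turn [ 0.018  0.009 -0.062] shift [-0.0087  0.0071] pos [ 0.4642 -0.4036  0.2235] q7 [ 0.51  0.4   0.21  1.69 -0.08  1.04  0.8 ] f [-0.7 -0.   0. ] op 0.0552 t 39.85
```

View pics/w16.png

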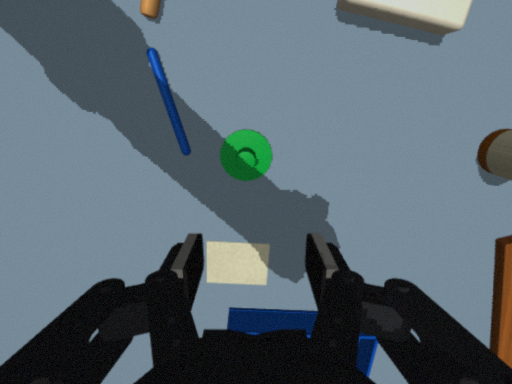

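```bash
python3 -c "
from m import *
c=load('w16')
for ce,e,r,a,_ in blobs(c,(50,120,30),(75,255,255),100): print(np.round(e,1),r,onz(c,*e,.0095))
"
python3 -m pendant '[[[-0.0085,0.007,-0.035],[0.018,0.009,-0.062],0.2],[[0,0,-0.04],[0,0,0],0.2],[[0,0,-0.04],[0,0,0],0.2],[[0,0,-0.02],[0,0,0],0.2],[[0,0,0],[0,0,0],0.2],[[0,0,0],[0,0,0],0.2]]';python3 -c "
from m import *
c=save('wrist','w17')
for ce,e,r,a,_ in blobs(c,(50,120,30),(75,255,255),100): print(np.round(e,1),r,onz(c,*e,.0095))
fix(-1.57,.4555,-.3965)"
```

```text
[245.6 154.8] 25.98638343811035 [ 0.45517564 -0.39712389  0.0095    ]
clock: 40.45
ee_pos: [0.4614, -0.3934, 0.0876]
ee_rot: [2.185, 2.248, 0.008]
force: [0.2, 0.5, 0.6]
opening: 0.0513
[245.5 201.5] 40.2058219909668 [ 0.45541021 -0.39650526  0.0095    ]
turn [ 0.001  0.009 -0.028] shift [-0.006  -0.0031] pos [ 0.4615 -0.3934  0.0879] q7 [ 0.53  0.56  0.18  1.8  -0.14  0.79  0.81] f [-0.5 -0.1 -0.2] op 0.051 t 40.5
```

```bash
python3 -m pendant '[[[-0.006,-0.003,-0.015],[0.001,0.009,-0.028],0.2],[[0,0,-0.02],[0,0,0],0.2],[[0,0,-0.01],[0,0,0],0.2],[[0,0,0],[0,0,0],0.2],[[0,0,0],[0,0,0],0.2]]';python3 -c "
from h import *
fix(-1.57,.4555,-.3967)"
```

```text
clock: 41.0
ee_pos: [0.4581, -0.3998, 0.0457]
ee_rot: [2.217, 2.213, 0.0]
force: [-0.7, -0.0, 0.0]
opening: 0.0511
turn [0.006 0.006 0.002] shift [-0.0026  0.0031] pos [ 0.4581 -0.3998  0.0457] q7 [ 0.54  0.63  0.18  1.81 -0.15  0.71  0.8 ] f [-0.7 -0.   0. ] op 0.0511 t 41.0
```

```bash
python3 -m pendant '[[[-0.0025,0.003,-0.012],[0.006,0.006,0],0.2],[[0,0,0],[0,0,0],0.2],[[0,0,-0.013],[0,0,0],0.2],[[0,0,-0.003],[0,0,0],0.2],[[0,0,0],[0,0,0],0.2]]' 25;python3 -c "
from h import *
fix(-1.57,.4555,-.3967)"
```

```text
clock: 41.5
ee_pos: [0.4565, -0.3974, 0.0172]
ee_rot: [2.221, 2.218, 0.001]
force: [-0.5, -0.9, -0.5]
opening: 0.0511
turn [0.002 0.002 0.002] shift [-0.001   0.0007] pos [ 0.4565 -0.3974  0.0172] q7 [ 0.55  0.67  0.16  1.81 -0.16  0.67  0.8 ] f [-0.5 -0.9 -0.5] op 0.0511 t 41.5
```

Grip once to centre x, then open, raise and turn a quarter.

```bash
python3 -m pendant '[[[0,0,0],[0,0,0],0],[[0,0,0],[0,0,0],-1],[[0,0,0],[0,0,0],-1],[[0,0,0],[0,0,0],-1],[[0,0,0],[0,0,0],-1],[[0,0,0],[0,0,0],-1]]';python3 -c "
from h import *
fix(-1.57,.4555,-.3967)"
python3 -m pendant '[[[0,0,0],[0,0,0],0.2],[[0,0,0],[0,0,0],0.2],[[0,0,0.03],[0,0,0],0.2],[[0,0,0.02],[0,0,0],0.2],[[0,0,0],[0,0,-0.15],0.2],[[0,0,0],[0,0,-0.15],0.2],[[0,0,0],[0,0,-0.15],0.2],[[0,0,0],[0,0,-0.15],0.2]]';python3 -m pendant '[[[0,0,0],[0,0,-0.15],0.2],[[0,0,0],[0,0,-0.15],0.2],[[0,0,0],[0,0,-0.15],0.2],[[0,0,0],[0,0,-0.15],0.2],[[0,0,0],[0,0,-0.15],0.2],[[0,0,0],[0,0,-0.15],0.2],[[0,0,0],[0,0,0],0.2],[[0,0,0],[0,0,0],0.2]]'
python3 -c "
from h import *
fix(-3.14159,.4565,-.3967)"
```

```text
clock: 42.1
ee_pos: [0.4567, -0.3976, 0.0176]
ee_rot: [2.221, 2.217, 0.001]
force: [-0.3, -0.7, -0.2]
opening: 0.0228
turn [0.002 0.003 0.002] shift [-0.0012  0.0009] pos [ 0.4567 -0.3976  0.0176] q7 [ 0.55  0.67  0.16  1.81 -0.16  0.67  0.8 ] f [-0.3 -0.7 -0.2] op 0.0228 t 42.1
clock: 42.9
ee_pos: [0.4568, -0.398, 0.0703]
ee_rot: [2.78, 1.453, 0.004]
force: [0.7, -0.1, 0.4]
opening: 0.0515
clock: 43.7
ee_pos: [0.4581, -0.3974, 0.0712]
ee_rot: [3.133, 0.104, 0.002]
force: [-0.2, -0.4, -0.2]
opening: 0.0511
turn [ 0.007  0.001 -0.066] shift [-0.0016  0.0007] pos [ 0.4581 -0.3974  0.0712] q7 [ 0.25  0.65  0.56  1.81 -0.45  0.81 -0.46] f [-0.2 -0.4 -0.2] op 0.0511 t 43.7
```

```bash
python3 -m pendant '[[[-0.0015,0.0005,-0.02],[0.007,0,-0.066],0.2],[[0,0,-0.016],[0,0,0],0.2],[[0,0,0],[0,0,0],0.2],[[0,0,0],[0,0,0],0.2]]';python3 -c "
from h import *
fix(-3.14159,.4567,-.397)"
```

```text
clock: 44.1
ee_pos: [0.4574, -0.3972, 0.0346]
ee_rot: [-3.141, -0.018, -0.005]
force: [-0.2, 0.3, 0.8]
opening: 0.0511
turn [-0.     0.003 -0.011] shift [-0.0007  0.0002] pos [ 0.4574 -0.3972  0.0346] q7 [ 0.28  0.7   0.53  1.82 -0.51  0.76 -0.48] f [-0.2  0.3  0.8] op 0.0511 t 44.1
```

```bash
python3 -m pendant '[[[-0.001,0,-0.012],[0,0.003,-0.011],0.2],[[0,0,-0.006],[0,0,0],0.2],[[0,0,0],[0,0,0],0],[[0,0,0],[0,0,0],-1],[[0,0,0],[0,0,0],-1],[[0,0,0],[0,0,0],-1],[[0,0,0],[0,0,0],-1],[[0,0,0],[0,0,0],-1]]' 40;python3 -c "
from h import *
fix(-3.14159,.4567,-.397)"
```

```text
clock: 44.9
ee_pos: [0.4572, -0.3981, 0.0168]
ee_rot: [3.14, 0.004, 0.003]
force: [-0.6, 0.2, 0.2]
opening: 0.0225
turn [ 0.001  0.002 -0.003] shift [-0.0005  0.0011] pos [ 0.4572 -0.3981  0.0168] q7 [ 0.29  0.73  0.52  1.82 -0.52  0.73 -0.47] f [-0.6  0.2  0.2] op 0.0225 t 44.9
```

```bash
python3 -m pendant '[[[0,0,0.04],[0,0,0],-1],[[0,0,0.045],[0,0,0],-1],[[0,0,0.045],[0,0,0],-1],[[0,0,0.045],[0,0,0],-1],[[0.025,0.035,0.01],[0,0,0],-1],[[0.025,0.035,0],[0,0,0],-1],[[0.025,0.035,0],[0,0,0],-1],[[0.025,0.035,0],[0,0,0],-1]]';python3 -m pendant '[[[0.025,0.035,0],[0,0,0],-1],[[0.02,0.03,0],[0,0,0],-1],[[0,0,0],[0,0,0],-1],[[0,0,0],[0,0,0],-1]]';python3 -c "
from h import *
fix(-3.14159,.6175,-.1723)"
```

```text
clock: 45.7
ee_pos: [0.5515, -0.2614, 0.2109]
ee_rot: [3.137, -0.024, 0.003]
force: [0.7, -0.6, -0.5]
opening: 0.0225
clock: 46.1
ee_pos: [0.6026, -0.1838, 0.2109]
ee_rot: [3.142, -0.004, 0.007]
force: [-0.3, -0.7, 0.2]
opening: 0.0231
turn [0.    0.005 0.003] shift [0.0149 0.0115] pos [ 0.6026 -0.1838  0.2109] q7 [-0.21  0.51  0.64  1.66 -0.34  1.08 -1.05] f [-0.3 -0.7  0.2] op 0.0231 t 46.1
```

```bash
python3 -m pendant '[[[0.015,0.0115,-0.01],[0,0.005,0.003],-1],[[0,0,0],[0,0,0],-1],[[0,0,-0.02],[0,0,0],-1],[[0,0,0],[0,0,0],-1],[[0,0,0],[0,0,0],-1]]';python3 -c "
from h import *
fix(-3.14159,.6175,-.1723)"
```

```text
clock: 46.6
ee_pos: [0.6151, -0.1778, 0.1818]
ee_rot: [3.139, -0.01, -0.001]
force: [0.7, 0.1, -0.4]
opening: 0.0227
turn [ 0.002 -0.001  0.006] shift [0.0024 0.0055] pos [ 0.6151 -0.1778  0.1818] q7 [-0.2   0.56  0.62  1.65 -0.36  1.04 -1.05] f [ 0.7  0.1 -0.4] op 0.0227 t 46.6
```

```bash
python3 -m pendant '[[[0.0025,0.0055,-0.01],[0.002,-0.001,0.006],-1],[[0,0,0],[0,0,0],-1],[[0,0,-0.008],[0,0,0],-1],[[0,0,0],[0,0,0],-1],[[0,0,0],[0,0,0],-1]]';python3 -c "
from h import *
fix(-3.14159,.6175,-.1723)
save('wrist','w18');save('scene','s18')
a=cv2.imread('pics/s18.png');cv2.imwrite('pics/s18c.png',cv2.resize(a[90:240,150:330],(720,600),interpolation=cv2.INTER_CUBIC))"
```

```text
clock: 47.1
ee_pos: [0.6176, -0.1744, 0.1648]
ee_rot: [3.141, -0.005, 0.005]
force: [-0.4, 0.2, 0.5]
opening: 0.0226
turn [0.001 0.003 0.003] shift [-0.0001  0.0021] pos [ 0.6176 -0.1744  0.1648] q7 [-0.2   0.58  0.6   1.66 -0.38  1.01 -1.04] f [-0.4  0.2  0.5] op 0.0226 t 47.1
```

View pics/s18c.png

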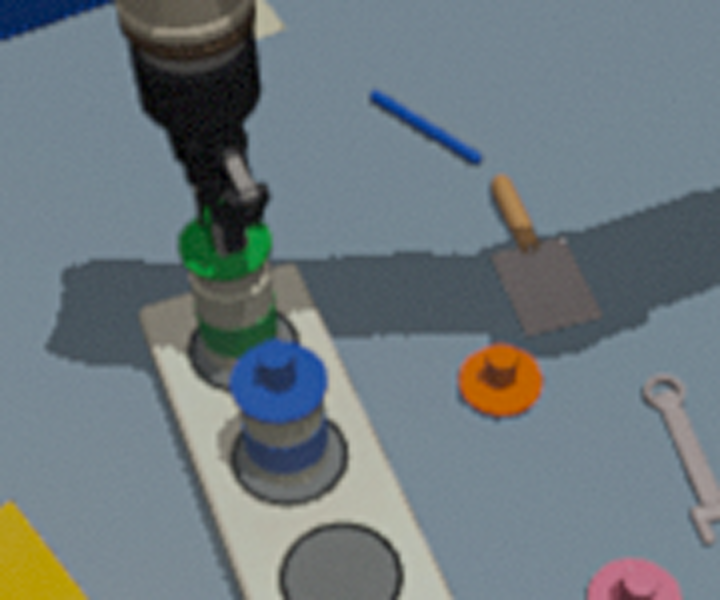

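View pics/w18.png

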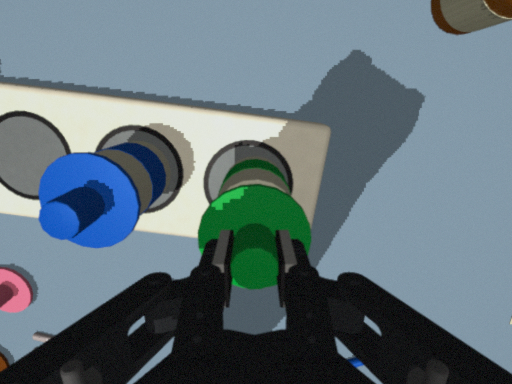

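```bash
python3 -m pendant '[[[0,0.002,-0.009],[0.001,0.003,0.003],-1],[[0,0,0],[0,0,0],-1],[[0,0,-0.005],[0,0,0],-1],[[0,0,0],[0,0,0],-1],[[0,0,0],[0,0,0],-1]]';python3 -c "
from h import *
fix(-3.14159,.6175,-.1723)"
```

```text
clock: 47.7
ee_pos: [0.6177, -0.1718, 0.1495]
ee_rot: [-3.141, -0.001, 0.001]
force: [-0.0, 0.5, -0.2]
opening: 0.0225
turn [-0.    -0.    -0.001] shift [-0.0002 -0.0005] pos [ 0.6177 -0.1718  0.1495] q7 [-0.19  0.6   0.59  1.67 -0.39  0.99 -1.03] f [-0.   0.5 -0.2] op 0.0225 t 47.7
```

```bash
python3 -m pendant '[[[0,-0.0005,-0.005],[0,0,0],-1],[[0,0,0],[0,0,0],-1],[[0,0,-0.0035],[0,0,0],-1],[[0,0,0],[0,0,0],-1],[[0,0,0],[0,0,0],-1]]';python3 -c "
from h import *
fix(-3.14159,.6175,-.1723)"
```

```text
clock: 48.2
ee_pos: [0.618, -0.1727, 0.1406]
ee_rot: [3.142, 0.001, 0.001]
force: [-0.2, -0.5, -0.6]
opening: 0.0225
turn [ 0.     0.    -0.001] shift [-0.0005  0.0004] pos [ 0.618  -0.1727  0.1406] q7 [-0.19  0.61  0.59  1.68 -0.4   0.97 -1.03] f [-0.2 -0.5 -0.6] op 0.0225 t 48.2
```

```bash
python3 -m pendant '[[[0,0,0],[0,0,0],-0.3],[[0,0,0],[0,0,0],0],[[0,0,0],[0,0,0],0],[[0,0,0.02],[0,0,0],0],[[0,0,0.04],[0,0,0],0],[[0,0,0.04],[0,0,0],0],[[-0.03,0.03,0.02],[0,0,0.15],0],[[-0.03,0.03,0],[0,0,0.15],1]]';python3 -m pendant '[[[-0.03,0.03,0],[0,0,0.15],1],[[-0.03,0.03,0],[0,0,0.15],1],[[-0.02,0.04,0],[0,0,0.15],1],[[0,0.04,0],[0,0,0.15],1],[[0,0.045,0],[0,0,0.15],1],[[0,0.045,0],[0,0,0.15],1],[[0,0.04,0],[0,0,0.15],1],[[0,0.04,0],[0,0,0.15],1]]';python3 -c "
from h import *
fix(-.014,.484,.2545)
save('top','t19');save('scene','s19')
a=cv2.imread('pics/s19.png');cv2.imwrite('pics/s19c.png',cv2.resize(a[90:240,150:330],(720,600),interpolation=cv2.INTER_CUBIC))
a=cv2.imread('pics/t19.png');cv2.imwrite('pics/t19c.png',cv2.resize(a[130:230,190:350],(800,500),interpolation=cv2.INTER_CUBIC))"
```

```text
clock: 49.0
ee_pos: [0.5577, -0.1163, 0.2633]
ee_rot: [3.098, 0.471, -0.002]
force: [-0.1, 1.1, 0.4]
opening: 0.0559
clock: 49.8
ee_pos: [0.4706, 0.201, 0.2687]
ee_rot: [2.292, 2.143, 0.023]
force: [0.6, 0.2, -0.7]
opening: 0.0856
turn [ 0.004  0.016 -1.517] shift [0.0134 0.0535] pos [0.4706 0.201  0.2687] q7 [-0.69  0.17  0.27  1.88 -0.05  1.08 -0.47] f [ 0.6  0.2 -0.7] op 0.0856 t 49.8
```

View pics/s19c.png

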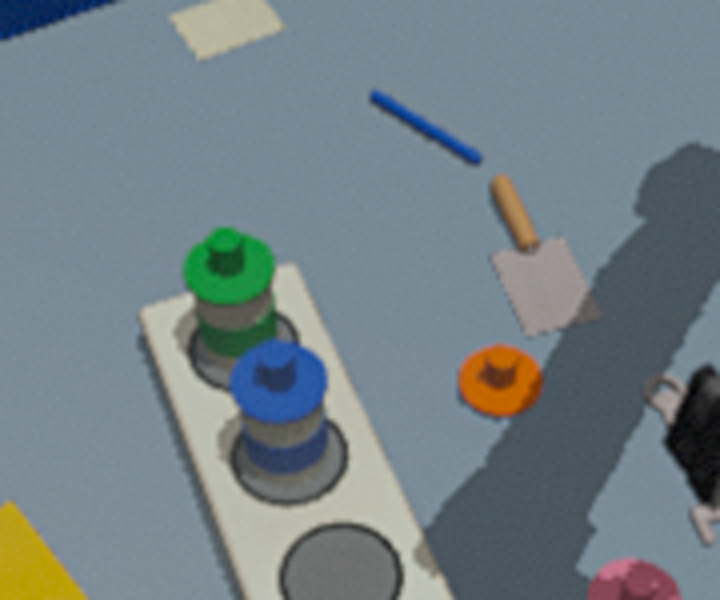

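View pics/t19.png

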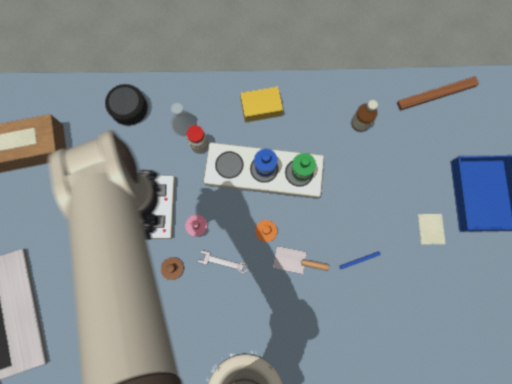

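```bash
python3 - <<'E'
from m import *
for n in ['t19','s19']:
    c=load(n)
    for nm,lo,hi in [('blue',(100,150,60),(125,255,255)),('green',(50,120,30),(75,255,255))]:
        for ce,e,r,a,ct in blobs(c,lo,hi,150):
            if a<900 and len(ct)>5:
                print(n,nm,np.round(e,1),round(r,1),a,onz(c,*e,.135).round(4))
E
```

```text
t19 blue [265.3 160.2] 11.3 376 [ 0.6289 -0.0669  0.135 ]
t19 green [303.5 164.5] 11.4 378 [ 0.6149 -0.1717  0.135 ]
s19 blue [219.1 184.5] 11.4 337 [ 0.6324 -0.0665  0.135 ]
s19 green [207.  156.5] 11.3 326 [ 0.6181 -0.1706  0.135 ]
```

View pics/t19c.png

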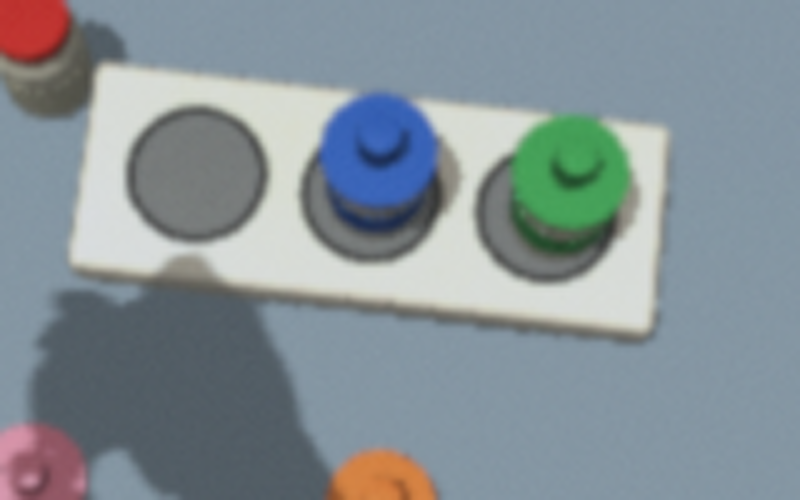

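```bash
python3 -m pendant '[[[0,0.02,0],[0,0,0.15],1],[[0,0.02,0],[0,0,0.15],1],[[0.005,0.01,0],[0,0,0.15],1],[[0,0,-0.01],[0,0,0.15],1],[[0,0,-0.02],[0,0,0.15],1],[[0,0,-0.02],[0,0,0.15],1],[[0,0,-0.02],[0,0,0.15],1],[[0,0,-0.01],[0,0,0.15],1]]';python3 -m pendant '[[[0,0,0],[0,0,0.15],1],[[0,0,0],[0,0,0.15],1],[[0,0,0],[0,0,0.1],1],[[0,0,0],[0,0,0],1],[[0,0,0],[0,0,0],1]]';python3 -c "
from h import *
fix(-.014,.481,.255)
c=save('wrist','w20');print(proj(c,[[.481,.255,.084],[.512,.354,.04],[.606,.298,.04]]))"
```

```text
clock: 50.7
ee_pos: [0.4769, 0.2577, 0.1892]
ee_rot: [-0.686, -3.061, -0.033]
force: [-0.2, -0.1, -0.0]
opening: 0.0855
clock: 51.2
ee_pos: [0.4766, 0.2535, 0.1869]
ee_rot: [-0.065, -3.13, -0.024]
force: [1.4, 0.1, -0.3]
opening: 0.0857
turn [-0.015 -0.011  0.027] shift [0.0044 0.0015] pos [0.4766 0.2535 0.1869] q7 [-0.53  0.32 -0.    1.88 -0.02  0.94  1.02] f [ 1.4  0.1 -0.3] op 0.0857 t 51.2
[[254.92212599 195.32958506]
 [346.39825977 206.12697183]
 [294.90191431 283.11248769]]
```

View pics/w20.png

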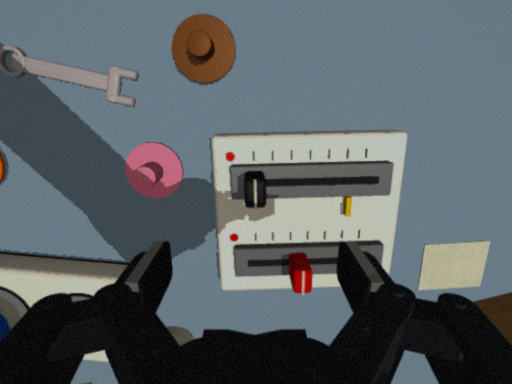

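The wrist picture shows the black fader at (255,189) at its stop, the speed mark at (348,206) and the red fader at (301,272). I'll go down and grip the black fader.

```bash
python3 -m pendant '[[[0.0045,0.0015,-0.03],[-0.015,-0.011,0.027],1],[[0,0,-0.04],[0,0,0],1],[[0,0,-0.025],[0,0,0],1],[[0,0,0],[0,0,0],1],[[0,0,0],[0,0,0],1]]';python3 -c "
from h import *
fix(-.014,.481,.255)"
```

```text
clock: 51.75
ee_pos: [0.4838, 0.2556, 0.0924]
ee_rot: [0.038, 3.134, 0.004]
force: [0.8, 0.7, 0.6]
opening: 0.0853
turn [-0.003  0.007  0.01 ] shift [-0.0028 -0.0006] pos [0.4838 0.2556 0.0924] q7 [-0.54  0.46  0.    1.94  0.    0.73  1.01] f [0.8 0.7 0.6] op 0.0853 t 51.75
```

```bash
python3 -m pendant '[[[-0.003,-0.0005,-0.016],[-0.003,0.007,0.01],1],[[0,0,-0.011],[0,0,0],1],[[0,0,0],[0,0,0],0],[[0,0,0],[0,0,0],-1],[[0,0,0],[0,0,0],-1],[[0,0,0],[0,0,0],-1],[[0,0,0],[0,0,0],-1],[[0,0,0],[0,0,0],-1]]' 30;python3 -c "
from h import *
fix(-.014,.481,.255)"
```

```text
clock: 52.55
ee_pos: [0.4836, 0.2566, 0.068]
ee_rot: [0.024, 3.135, 0.005]
force: [0.0, 0.1, -4.7]
opening: 0.0191
turn [-0.003  0.006  0.002] shift [-0.0026 -0.0016] pos [0.4836 0.2566 0.068 ] q7 [-0.54  0.5  -0.    1.95  0.    0.69  1.02] f [ 0.   0.1 -4.7] op 0.0191 t 52.55
```

```bash
python3 -m pendant '[[[0,0.02,0],[0,0,0],-1],[[0,0.02,0],[0,0,0],-1],[[0,0.02,0],[0,0,0],-1],[[0,0.015,0],[0,0,0],-1],[[0,0.01,0],[0,0,0],-1],[[0,0,0],[0,0,0],-1],[[0,0,0],[0,0,0],-1]]';python3 -c "
from h import *
fix(-.014,.481,.357)"
```

```text
clock: 53.25
ee_pos: [0.4852, 0.3394, 0.068]
ee_rot: [0.031, 3.134, -0.003]
force: [0.5, -2.0, -0.8]
opening: 0.0194
turn [0.002 0.007 0.006] shift [-0.0042  0.0176] pos [0.4852 0.3394 0.068 ] q7 [-0.66  0.57 -0.    1.83  0.01  0.74  0.88] f [ 0.5 -2.  -0.8] op 0.0194 t 53.25
```

```bash
python3 -m pendant '[[[0,0.011,0],[0,0,0],-1],[[0,0.004,0],[0,0,0],-1],[[0,0,0],[0,0,0],-1],[[0,0,0],[0,0,0],-1]]';python3 -c "
from h import *
fix(-.014,.481,.357)"
```

```text
clock: 53.65
ee_pos: [0.4854, 0.3529, 0.0681]
ee_rot: [0.034, 3.135, -0.006]
force: [0.2, -1.3, -0.5]
opening: 0.0191
turn [0.004 0.007 0.008] shift [-0.0044  0.0041] pos [0.4854 0.3529 0.0681] q7 [-0.68  0.58  0.    1.81  0.01  0.75  0.86] f [ 0.2 -1.3 -0.5] op 0.0191 t 53.65
```

```bash
python3 -m pendant '[[[0,0.004,0],[0,0,0],-1],[[0,0,0],[0,0,0],-1],[[0,0,0],[0,0,0],-1]]';python3 -c "
from h import *
fix(-.014,.481,.357)"; python3 -m pendant '[[[0,0,0],[0,0,0],0],[[0,0,0],[0,0,0],1],[[0,0,0],[0,0,0],1],[[0,0,0.03],[0,0,0],1],[[0,0,0.04],[0,0,0],1],[[0,0,0.04],[0,0,0],1],[[-0.03,0,0.01],[0,0,0],1],[[-0.03,0,0],[0,0,0],1]]';python3 -m pendant '[[[0,0,0],[0,0,0],1],[[0,0,0],[0,0,0],1]]'; python3 - <<'E'
from h import *
a=save('wrist','w21')['img'][:,:,::-1]
cv2.imwrite('pics/w21.png',a)
E
```

```text
clock: 53.95
ee_pos: [0.4855, 0.357, 0.0681]
ee_rot: [0.035, 3.135, -0.006]
force: [0.4, -0.9, 0.4]
opening: 0.0192
turn [0.004 0.007 0.008] shift [-0.0045 -0.    ] pos [0.4855 0.357  0.0681] q7 [-0.68  0.58  0.    1.8   0.01  0.75  0.86] f [ 0.4 -0.9  0.4] op 0.0192 t 53.95
clock: 54.75
ee_pos: [0.4259, 0.3559, 0.1916]
ee_rot: [0.045, 3.136, -0.006]
force: [0.0, 1.1, -0.2]
opening: 0.085
clock: 54.95
ee_pos: [0.4226, 0.3573, 0.1933]
ee_rot: [0.038, 3.136, -0.002]
force: [0.2, -0.5, -0.5]
opening: 0.0855
```

View pics/w21.png

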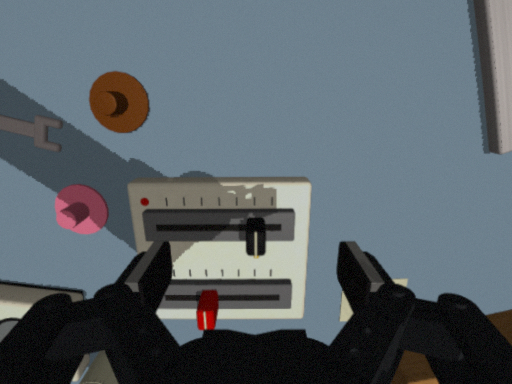

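```bash
python3 -m pendant '[[[0,-0.02,0.03],[0,0,0],1],[[0,-0.045,0.02],[0,0,0],1],[[0,-0.045,0],[0,0,0],1],[[0,-0.045,0],[0,0,0],1],[[0,-0.045,0],[0,0,0],1],[[0,-0.045,0],[0,0,0],1],[[0,-0.045,0],[0,0,0],1],[[0,0,0],[0,0,0],1]]'; python3 -m pendant '[[[0,-0.03,0],[0,0,0],1],[[0,-0.03,0],[0,0,0],1],[[0,0,0],[0,0,0],1],[[0,0,0],[0,0,0],1]]';python3 - <<'E'
from h import *
a=save('top','t22')['img'][:,:,::-1]; b=save('scene','s22')['img'][:,:,::-1]
cv2.imwrite('pics/t22c.png',cv2.resize(a[165:250,90:190],(800,680),interpolation=cv2.INTER_CUBIC)[:600])
cv2.imwrite('pics/s22c.png',cv2.resize(b[250:360,270:390],(654,600),interpolation=cv2.INTER_CUBIC))
E
```

```text
clock: 55.8
ee_pos: [0.4254, 0.0558, 0.2428]
ee_rot: [0.044, 3.136, -0.004]
force: [0.8, 0.6, 0.3]
opening: 0.0857
clock: 56.2
ee_pos: [0.4275, -0.0081, 0.2426]
ee_rot: [0.055, 3.135, -0.005]
force: [0.4, 0.6, 0.1]
opening: 0.0854
```

View pics/t22c.png

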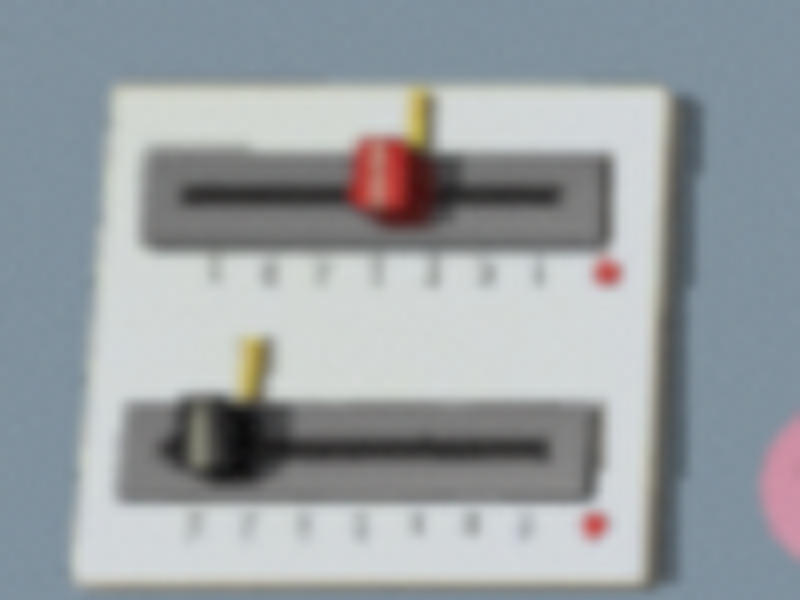

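View pics/s22c.png

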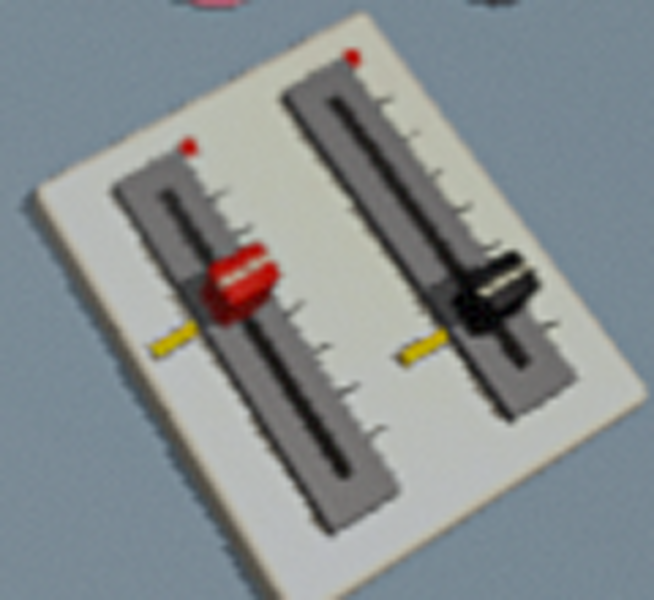

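View pics/s22.png

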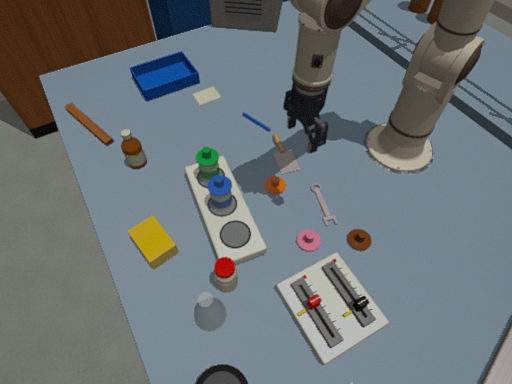

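```bash
python3 - <<'E'
from m import *
c=load('t22');f=lambda n,x,y,z:print('top',n,np.round(onz(c,90+x/8,165+y/8,z),4))
f('speed line',202,435,.084);f('speed mark',253,369,.04);f('heat line',379,175,.084);f('heat mark',420,118,.04)
c2=load('s22');f=lambda n,x,y,z:print('scene',n,np.round(onz(c2,270+x/5.45,250+y/5.45,z),4))
f('speed line',502,279,.084);f('speed mark',424,346,.04);f('heat line',247,267,.084);f('heat mark',175,340,.04)
for n,c in (('t',c),('s',c2)):
    for nm,lo,hi in [('blue',(100,150,60),(125,255,255)),('green',(50,120,30),(75,255,255))]:
        for ce,e,r,a,ct in blobs(c,lo,hi,150):
            if a<500: print(n,nm,onz(c,*e,.135).round(4),round(r,1))
print(robot.get_state()['clock'])
E
```

```text
top speed line [0.4786 0.3551 0.084 ]
top speed mark [0.5096 0.3534 0.04  ]
top heat line [0.5711 0.2979 0.084 ]
top heat mark [0.6034 0.2969 0.04  ]
scene speed line [0.4839 0.3575 0.084 ]
scene speed mark [0.5136 0.3582 0.04  ]
scene heat line [0.574  0.3001 0.084 ]
scene heat mark [0.6061 0.3023 0.04  ]
t blue [ 0.6288 -0.0668  0.135 ] 11.3
t green [ 0.6149 -0.1717  0.135 ] 11.4
s blue [ 0.6324 -0.0665  0.135 ] 11.4
s green [ 0.6181 -0.1706  0.135 ] 11.3
56.3
```

Both fader lines are within about 2 mm of their marks in both views, and the covers haven't moved. The robot is clear, so I'm handing in.

```bash
python3 -c "
from plant import robot
robot.close_job()"
```

```text
the job is handed in; nothing more can be done
```

I handed the job in at about 56 s, with every step done in the order you asked; no verdict is reported. Only the blue and green jars were there, so I left the orange cover where it was.

**What I did:**
1. I slid the speed fader back to its zero stop while the plate was empty.
2. I set the heat fader to its mark.
3. I stood the blue jar on circle 1 and the green jar on circle 2, each with its own cover.
4. I slid the speed fader up to its mark.

**Last checks:**

| Item | What the checks showed |
|---|---|
| Fader lines against their marks | Speed +1.7 mm (top view) and −0.7 mm (scene view). Heat +1.0 mm and −2.2 mm. The limit is 5 mm. |
| Covers | Each came to rest at its seated height with no jamming. The two views agree on where each cover is to within about 4 mm. They look level and did not shift after I let go. |
| Jars | About 2–3 mm from their circle centres by the gripper readings. The limit is 14 mm. |
| White bottle | Still standing. |
| Robot | Clear of everything. |

**Where measurements disagreed:** the camera views differed from each other by 2–4 mm. I therefore placed the covers by gripping each jar and each cover's knob from two directions, not by the cameras.

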